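# Deburr the saddle brackets and hang them on the bar

## Task

Take the deburring tool from its stand and, on every steel saddle bracket standing on the bench, lower the blade through the notch of the brass guard and run it with light, steady pressure once right round the edge of the hole, taking the guard with it for at least one full turn either way. Set the tool back upright in its stand, and hang all the saddles astride the rack's bar, level, the bar running lengthwise between their legs. Leave the other things on the bench where they are.

Things in the scene. Friction and masses are not known exactly. Their poses are not given: they have to be found in the camera images.
- deburrer: hand deburring tool, upright, blade down, 0.14 kg, hanging in the stand. Origin: centre of the underside of its 40 mm round flange (4 mm thick), z up along the handle. Grip: square dark wood handle 20 x 20 mm (flats along its x and y) from z = 4 to 84 mm. Below the flange a fixed sleeve 20 mm wide to z = -24 mm, then the sprung blade
- blade (a joint): how far the sprung steel blade is pushed up into the tool, m: 0 out, 0.008 fully in; the spring pushes 1.0 N at 0, 2.6 N at 0.008; work near 0.004. Blade when out (tool frame): pilot pin 5 mm wide from z = -46 to -40 mm, above it a cone from 5 mm wide at z = -40 to 18 mm at -36.2, which bears on the hole's edge (with the pin 13 mm off the hole's axis the cone begins 1.4 mm below the web's top)
- blade_tip (a point): lower end of the blade's pilot pin, on the tool's axis (46 mm below the flange when the blade is out)
- stand: fixed tool stand, base 70 x 80 mm; a 70 x 70 mm plate with its top 70 mm above the bench and a 28 mm round hole at its centre, in which the tool hangs by its flange (so the tool's origin is then 70 mm above the stand's). Origin: centre of its underside, below the hole
- rack: fixed rack: a horizontal flat steel bar along the rack's y, 28 mm wide, 10 mm thick, 310 mm long, its top 130 mm above the bench, on two posts 146 mm either side of the middle (feet 100 mm long in x). Room for three saddles, within 130 mm of the middle. Origin: on the bench below the bar's middle
- bar_mid (a point): middle of the top face of the rack's bar, axes as the rack's
- saddle_1: steel saddle bracket, inverted U 60 mm long (x), 56 wide (y), 34 high, up to 0.55 kg, standing on its two 5 mm thick legs (at both y sides, 46 mm free between them); top web 6 mm thick with a 36 mm hole. Grip it across the legs' outer faces (along y). Origin: centre of its underside. All alike; two or three are present. Hung up, its web rests on the bar, x along the bar
- saddle_1_hole (a point): centre of the hole at the web's top face, 34 mm above the saddle's origin; the hole's edge is a circle of 18 mm radius about it at this height
- guard_1 (a joint): turn of the brass guard in this saddle's hole, rad, anticlockwise from above positive, 0 at the start, stops beyond two turns; turns easily, stays where left. Disc 33 mm wide, 3 thick, its top 2 mm below the web's. Its notch, 12 mm wide, open downward, from 6 mm off the axis to the rim, points along the saddle's x turned by this angle; run the pilot pin in it 13 mm off the axis
- saddle_2: steel saddle bracket, inverted U 60 mm long (x), 56 wide (y), 34 high, up to 0.55 kg, standing on its two 5 mm thick legs (at both y sides, 46 mm free between them); top web 6 mm thick with a 36 mm hole. Grip it across the legs' outer faces (along y). Origin: centre of its underside. All alike; two or three are present. Hung up, its web rests on the bar, x along the bar
- saddle_2_hole (a point): centre of the hole at the web's top face, 34 mm above the saddle's origin; the hole's edge is a circle of 18 mm radius about it at this height
- guard_2 (a joint): turn of the brass guard in this saddle's hole, rad, anticlockwise from above positive, 0 at the start, stops beyond two turns; turns easily, stays where left. Disc 33 mm wide, 3 thick, its top 2 mm below the web's. Its notch, 12 mm wide, open downward, from 6 mm off the axis to the rim, points along the saddle's x turned by this angle; run the pilot pin in it 13 mm off the axis
- saddle_3: steel saddle bracket, inverted U 60 mm long (x), 56 wide (y), 34 high, up to 0.55 kg, standing on its two 5 mm thick legs (at both y sides, 46 mm free between them); top web 6 mm thick with a 36 mm hole. Grip it across the legs' outer faces (along y). Origin: centre of its underside. All alike; two or three are present. Hung up, its web rests on the bar, x along the bar
- saddle_3_hole (a point): centre of the hole at the web's top face, 34 mm above the saddle's origin; the hole's edge is a circle of 18 mm radius about it at this height
- guard_3 (a joint): turn of the brass guard in this saddle's hole, rad, anticlockwise from above positive, 0 at the start, stops beyond two turns; turns easily, stays where left. Disc 33 mm wide, 3 thick, its top 2 mm below the web's. Its notch, 12 mm wide, open downward, from 6 mm off the axis to the rim, points along the saddle's x turned by this angle; run the pilot pin in it 13 mm off the axis
- oil_bottle: amber oil bottle with a bent spout, 80 mm wide, 200 mm high; bystander
- tape_roll: roll of clear tape, 75 mm wide, 25 mm high; bystander
- wax_puck: round beeswax puck, 45 mm wide, 16 mm high; bystander
- stone_cube_1: polishing stone cube, 21 mm; bystander
- stone_cube_2: polishing stone cube, 21 mm; bystander
Not all that is in view belongs to the job. Leave any purple look-alike of the saddle_1 alone.

How it is judged:
On the way, in this order (a step that is already met when the one before it is completed fails the run):
1. the blade bears steadily on a first saddle's hole edge, in the guard's notch (value of joint blade above 0.0004 m and height (world z) of blade_tip between 0.02 and 0.0305 m and contact force between deburrer and anything else above 0.3 N), for 1.5 s.
2. the tool is lifted clear (height (world z) of blade_tip above 0.042 m), for 0.1 s.
3. the blade bears steadily on a further hole edge (all of step 1), for 1.5 s.
4. the guards of all saddles have been carried round a full turn ((value of joint guard_1 above 6 rad or value of joint guard_1 below -6 rad) and (value of joint guard_2 above 6 rad or value of joint guard_2 below -6 rad) and (value of joint guard_3 above 6 rad or value of joint guard_3 below -6 rad)), for 0.2 s.
At the end, for the whole second after the job is handed in: every guard 6.0 rad or more from its start; every saddle astride the bar, within 15 mm across and 130 mm along it, web on the bar, tilt under 0.2 rad, within 0.3 rad of the bar's direction; tool upright in the stand, within 12 mm of the hole, flange on the plate; all at rest (all of step 4 and x of saddle_1 in the frame of bar_mid between -0.015 and 0.015 m and y of saddle_1 in the frame of bar_mid between -0.13 and 0.13 m and z of saddle_1_hole in the frame of bar_mid between 0.001 and 0.011 m and angle between each of saddle_1, saddle_2, saddle_3's own z axis and vertical below 0.2 rad and angle between the x axis of each of saddle_1, saddle_2, saddle_3 and the y axis of rack, either way round below 0.3 rad and contact force between each of saddle_1, saddle_2, saddle_3 and rack above 0.5 N and linear speed of each of saddle_1, saddle_2, saddle_3, deburrer below 0.03 m/s and x of saddle_2 in the frame of bar_mid between -0.015 and 0.015 m and y of saddle_2 in the frame of bar_mid between -0.13 and 0.13 m and z of saddle_2_hole in the frame of bar_mid between 0.001 and 0.011 m and x of saddle_3 in the frame of bar_mid between -0.015 and 0.015 m and y of saddle_3 in the frame of bar_mid between -0.13 and 0.13 m and z of saddle_3_hole in the frame of bar_mid between 0.001 and 0.011 m and horizontal distance between deburrer and stand below 0.012 m and z of deburrer in the frame of stand between 0.066 and 0.075 m and angle between deburrer's own z axis and vertical below 0.12 rad); the robot touches nothing.
It fails at once if a bystander is moved by more than 4 cm (distance of any of oil_bottle, tape_roll, wax_puck, stone_cube_1, stone_cube_2 from where it was at the start of the episode above 0.04 m).
It fails at once if the tool is dropped or laid over (angle between deburrer's own z axis and vertical above 0.8 rad).
It fails at once if a saddle is dropped or laid over (angle between any of saddle_1, saddle_2, saddle_3's own z axis and vertical above 1 rad).
It fails at once if a guard is turned by something other than the deburring blade (((velocity of joint guard_1 above 0.6 rad/s or velocity of joint guard_1 below -0.6 rad/s) and distance between blade_tip and saddle_1_hole above 0.05 m) or ((velocity of joint guard_2 above 0.6 rad/s or velocity of joint guard_2 below -0.6 rad/s) and distance between blade_tip and saddle_2_hole above 0.05 m) or ((velocity of joint guard_3 above 0.6 rad/s or velocity of joint guard_3 below -0.6 rad/s) and distance between blade_tip and saddle_3_hole above 0.05 m)).
Of saddle_1, saddle_2, saddle_3 only 2 to 3 are there at a start; the rules pass over those that are not, and their reading is None.
At some moment in a run one of saddle_1, saddle_2, saddle_3 may be knocked a few centimetres aside while the robot is not near it.
It also fails if it takes over 210 s, if anything falls off the work surface, if the arm or the gripper's body presses on something with over 40 N, if the wrist force passes 120 N, or if a joint passes its speed limit or range.

## Robot

A 6-joint arm with a two-finger parallel gripper is mounted at the origin on a cart in front of the work surface, level with it; the furniture and walls round the work are solid. World frame = base frame: x ahead of the robot, y to its left, z up, the work surface at z = 0. Lengths are in m, angles in rad, forces in N, time in s.
With the tool pointing down it reaches from about 0.3 to 0.775 m from the base axis. Payload 14.6 kg.
Tool frame: the origin (TCP) lies on the centre line of the jaws, within the pads' length; the fingertips stand ctrl.tip_extent ahead of it and the grasp point (between the pads) lies 11 mm behind it (ctrl.tip_extent is the distance from the TCP to the fingertips, in m); z points along the fingers, y is the line along which they close (so a half turn about z gives the same grasp; the last joint's range is limited). The gripper opens to 94 mm and grips with 3 to 60 N. Pads are 16 mm wide; open, the fingers measure 119 mm over their backs; the gripper's body (75 mm by 177 mm) begins 78 mm behind the grasp point.
Start: joints at [-1.311, 0.3, 1.521, -0, 1.321, -0.067], TCP at [0.177, -0.521, 0.213] pointing down, gripper open.
Joint ranges: [-3.03, 3.03], [-0.79, 2.21], [0.23, 2.52], [-1.04, 4.18], [0, 3.07], [-2.55, 2.55]. Speed limits (rad/s): [2.22, 2.22, 2.57, 3.14, 3.14, 3.14].

## Interface

Orientations are given as [roll, pitch, yaw] about the fixed x, y, z axes, in that order (R = Rz(yaw) Ry(pitch) Rx(roll)).
In Python, from station import ctrl gives the robot as it stands.
- The arm moves only by the tool jog_arm, never from a script. Its argument "motion" is a list of rows, each a list of 7 numbers: the shift along the tool's x, y, z in m, then the turn, a rotation vector about the tool's x, y, z in rad, then the opening, from -1 (shut) to 1 (fully open). In form: [[tx, ty, tz, rx, ry, rz, gripper], ...]. A call has 1 to 5 rows; each row shifts and turns the commanded pose from where the row before left it, along the tool's axes as they then stand; what a row does not reach is not made up. A row lasts 1/10 s, in which the tool goes at most 50 mm and 8.59 degrees, less where a joint would pass 70% of its speed; a pose out of reach is approached as far as the arm can. A call is refused whole if a number of a shift passes 0.05 or a number of a turn 0.15, either way. A call with a gripper value outside its range is refused whole. The fingers move at their own pace and stop on an object; "squeeze" is the grip in N (left out, the last holds). Time passes only in rows, so rows that do not move let the fingers close. It gives the time, the measured TCP pose, the force, the opening and the grip force at its end, in the units of the state.
- ctrl.get_obs(): the state, without advancing time (a new reading comes with each control period).
- ctrl.camera(name): name is "side" or "top"; returns the picture (480x640x3 uint8, red, green, blue); there is no depth.
- ctrl.camera_model(name): a dict with "intrinsics" (3x3 intrinsics, pixels), "rvec" (rotation vector, rad) and "tvec" (3), from world to camera coordinates, as OpenCV has them. Camera axes: x right, y down, z forward; pixel columns grow to the right and rows downward; lengths in m; the calibration is good to about 2 mm. A picture is of the moment at which its call begins. camera_model takes no time and is no camera call.
- ctrl.hand_in(): hands the job in; it is judged then, once.
The state is a dict: "time_s": time; "qpos": joint angles; "joint_vel": joint speeds; "tau": joint torques, N m; "ee_pos": TCP position; "eef_rot": TCP orientation; "force": force on the tool from outside, world axes, zero at the start; "moment": the same for the moment, N m; "grip_width": finger opening in m; "grip_force": force on a finger pad.
Only numpy, scipy, OpenCV 4.12 (cv2) and the standard library are available. Lean on these libraries where they do the work, as an engineer would, in place of code of your own. Each camera call takes 0.05 s, during which the arm holds its last target. There are 200 camera calls.

## Working session

There is one attempt and no reset: what is moved stays moved. The work goes in short steps, Python scripts to look and compute and a tool call to move; the robot and the scene stay as the last step left them, time stands still between calls to the robot, and variables do not carry over. Pictures are saved under pics/ and viewed, at most 14 in all, crops included, and the job is handed in when it is done.

Besides the shell and the picture viewer there is one more tool, called after "Call:" by a JSON object that holds its "name" and its "arguments". jog_arm: Moves the arm, as the interface text tells. Its arguments: {"type":"object","properties":{"motion":{"type":"array"},"squeeze":{"type":"number"}},"required":["motion"]}

```bash
ls; mkdir -p pics; cat > h.py <<'E'
import numpy as np, cv2
from station import ctrl
def cam(n):
    m=ctrl.camera_model(n); K=np.array(m["intrinsics"],float).reshape(3,3)
    R,_=cv2.Rodrigues(np.array(m["rvec"],float)); return K,R,np.array(m["tvec"],float).ravel()
def ray(n,u,v,z):
    K,R,t=cam(n); d=R.T@np.linalg.solve(K,[u,v,1]); c=-R.T@t
    return c+d*(z-c[2])/d[2]
def proj(n,P):
    K,R,t=cam(n); p=K@(R@np.array(P,float)+t); return p[:2]/p[2]
def shot(n,f):
    im=cv2.cvtColor(ctrl.camera(n),cv2.COLOR_RGB2BGR); cv2.imwrite(f"pics/{f}.png",im); return im
E
python3 - <<'E'
from h import *
shot("top","t0"); shot("side","s0")
for n in("top","side"):
    K,R,t=cam(n); print(n,K.round(1).tolist(),(-R.T@t).round(3),R.round(2).tolist())
o=ctrl.get_obs(); print(o, ctrl.tip_extent)
E
```

```text
pics
top [[490.1, 0.0, 322.8], [0.0, 490.1, 230.0], [0.0, 0.0, 1.0]] [0.335 0.096 1.199] [[-0.02, -1.0, -0.01], [-0.98, 0.02, -0.21], [0.21, 0.0, -0.98]]
side [[452.6, 0.0, 317.0], [0.0, 452.6, 239.4], [0.0, 0.0, 1.0]] [0.208 1.012 0.816] [[-0.92, -0.39, 0.02], [-0.24, 0.54, -0.81], [0.31, -0.75, -0.59]]
{'time_s': 0.1, 'qpos': array([-1.31056680e+00,  3.00426720e-01,  1.52151102e+00, -1.12424815e-05,
        1.32070776e+00, -6.65865917e-02]), 'joint_vel': array([ 0.00044757, -0.00070397, -0.00089495, -0.0010589 ,  0.0010765 ,
       -0.00118714]), 'tau': array([ 7.13068366e-04, -5.32645297e+01, -3.53278971e+01,  7.09955301e-02,
        2.35056173e-02, -5.92326342e-05]), 'ee_pos': array([ 0.1765091 , -0.52066787,  0.21294031]), 'eef_rot': array([-3.14054141e+00, -5.91883846e-05,  3.26818873e-01]), 'force': array([ 0.02332049, -0.39062447,  0.42856774]), 'moment': array([-0.02529329, -0.02344478, -0.00858739]), 'grip_force': 0.0, 'grip_width': 0.09390258544277372} 0.008
```

View pics/t0.png

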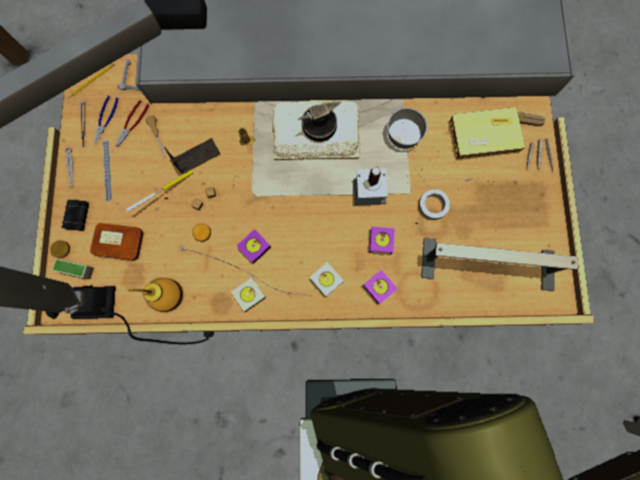

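View pics/s0.png

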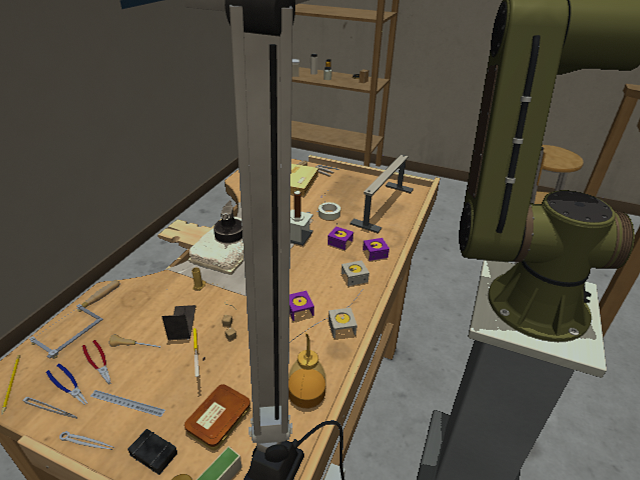

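```bash
python3 - <<'E'
from h import *
t=cv2.imread("pics/t0.png")
a=cv2.resize(t[255:315,225:350],None,fx=6,fy=6,interpolation=cv2.INTER_CUBIC)
b=cv2.resize(t[155:215,340:400],None,fx=6,fy=6,interpolation=cv2.INTER_CUBIC)
c=cv2.resize(t[230:300,415:585],None,fx=4,fy=4,interpolation=cv2.INTER_CUBIC)
out=np.zeros((600,800,3),np.uint8)
a=cv2.resize(a,(600,288)); out[:288,:600]=a; out[290:570,:680]=c
cv2.imwrite("pics/c1.png",out)
cv2.imwrite("pics/c2.png",b)
hsv=cv2.cvtColor(t,cv2.COLOR_BGR2HSV)
for nm,m in(("steel",cv2.inRange(hsv,(0,0,130),(180,60,255))),("brass",cv2.inRange(hsv,(24,150,130),(35,255,255)))):
    n,l,s,c=cv2.connectedComponentsWithStats(m)
    for i in range(1,n):
        if s[i,4]>40 and 150<c[i,1]<320:
            r=cv2.minAreaRect(cv2.findContours((l==i).astype(np.uint8),0,2)[0][0])
            print(nm,s[i],c[i].round(1),[np.round(x,1) for x in r])
E
```

```text
steel [  252    99   159    99 11944] [326.9 150.9] [array([330.3, 148.8]), array([ 97.7, 158. ]), np.float64(89.0)]
steel [539 140   3  27  47] [540.  151.8] [array([540., 153.]), array([26.,  2.]), np.float64(90.0)]
steel [ 65 151   8  33 116] [ 69.  165.8] [array([ 69.3, 166.9]), array([32.3,  6.2]), np.float64(85.6)]
steel [420 189  30  29 375] [434.6 203.4] [array([434.5, 203. ]), array([28., 29.]), np.float64(90.0)]
steel [127 193  28  18 110] [139.9 202. ] [array([140.5, 201.6]), array([ 3.6, 31.9]), np.float64(59.0)]
steel [100 231  22  13 166] [110.2 236.3] [array([110.5, 236.7]), array([20.7, 10.7]), np.float64(6.0)]
steel [ 436  243  141   26 1742] [505.9 255.6] [array([506.2, 255.6]), array([141.3,  12.6]), np.float64(5.6)]
steel [310 262  33  34 445] [326.2 278.8] [array([326.3, 278.7]), array([25.7, 24. ]), np.float64(49.4)]
steel [231 278  34  33 422] [247.4 294. ] [array([247.3, 294. ]), array([23.6, 26.1]), np.float64(56.3)]
brass [162 170  31  20 122] [177.3 179.6] [array([177.1, 179.6]), array([ 3.6, 34.5]), np.float64(59.0)]
brass [376 234  13  12  95] [382.1 239.8] [array([382. , 239.5]), array([11., 12.]), np.float64(90.0)]
brass [247 239  13  13 102] [252.3 245.5] [array([252.3, 245.3]), array([12. , 11.3]), np.float64(45.0)]
brass [320 273  13  13 100] [326.8 279.4] [array([326.8, 279.3]), array([11.3, 12. ]), np.float64(45.0)]
brass [374 280  13  13  96] [380.9 286.8] [array([380.8, 286.3]), array([11.3, 12. ]), np.float64(45.0)]
brass [146 283  15  18 130] [154.8 292.2] [array([154.1, 292.4]), array([12.2, 17.1]), np.float64(22.6)]
brass [241 288  13  13 112] [246.6 294.4] [array([247., 294.]), array([12., 12.]), np.float64(90.0)]
```

View pics/c1.png

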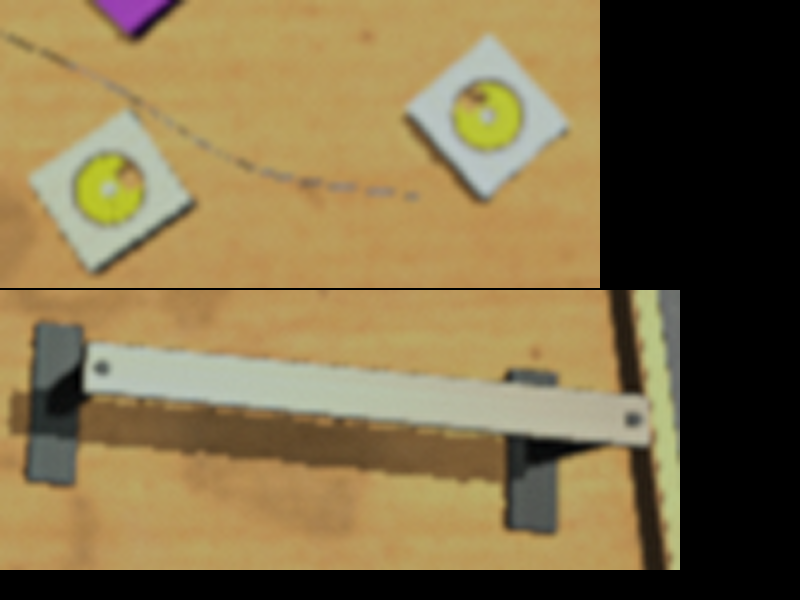

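View pics/c2.png

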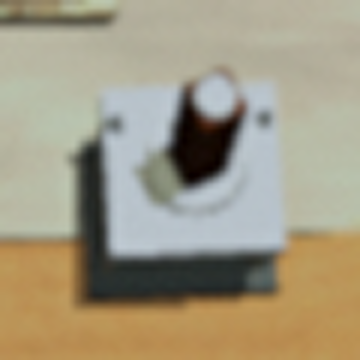

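```bash
cat >> h.py <<'E'
def saddles(f="tt"):
    t=shot("top",f) if not f=="t0" else cv2.imread("pics/t0.png"); hsv=cv2.cvtColor(t,cv2.COLOR_BGR2HSV)
    m=cv2.inRange(hsv,(0,0,130),(180,60,255)); m[:, :180]=0
    cs=cv2.findContours(m,0,2)[0]; out=[]
    for c in cs:
        r=cv2.minAreaRect(c)
        if 380<cv2.contourArea(c)<700 and c[:,0,1].min()>205 and min(r[1])>18:
            b=np.array([ray("top",*p,.034)[:2] for p in cv2.boxPoints(r)])
            e1,e2=b[1]-b[0],b[2]-b[1]; ax=e1 if np.linalg.norm(e1)>np.linalg.norm(e2) else e2
            hm=cv2.inRange(hsv,(22,130,100),(36,255,255)); mm=np.zeros_like(hm); cv2.fillPoly(mm,[cv2.convexHull(c)],255)
            ys,xs=np.nonzero(hm&mm); g=ray("top",xs.mean(),ys.mean(),.032)
            out.append((r[0],b.mean(0).round(4),g[:2].round(4),np.linalg.norm(e1).round(4),np.linalg.norm(e2).round(4),float(np.degrees(np.arctan2(ax[1],ax[0])).round(1))))
    return out
E
python3 - <<'E'
from h import *
for s in saddles("t0"): print(s)
P=[ray("top",340+u/6-.4,155+v/6-.4,.07)[:2] for u,v in((100,87),(275,88),(285,250),(108,258))]; print("plate",np.round(P,4).tolist(),np.mean(P,0))
print("cap",ray("top",375.6,170.8,.154))
E1=[(83,72),(83,104),(648,105),(648,155)]
Q=[ray("top",415+u/4-.4,230+v/4-.4,.13)[:2] for u,v in((84,344-290),(83,394-290),(648,396-290),(648,445-290))];print("bar",np.round(Q,4).tolist(),np.mean(Q,0), np.linalg.norm(Q[0]-Q[2]))
for z in(.034,.07): print([proj("side",[x,y,z]).round(0) for x,y in [tuple(np.mean(P,0))]])
s=cv2.imread("pics/s0.png")
cv2.imwrite("pics/c3.png",np.hstack([cv2.resize(s[180:260,270:350],None,fx=5,fy=5,interpolation=cv2.INTER_CUBIC),cv2.resize(s[255:355,270:370],(400,400),interpolation=cv2.INTER_CUBIC)]))
E
```

```text
((247.3076629638672, 293.9615173339844), array([0.4377, 0.279 ]), array([0.4372, 0.2805]), np.float64(0.061), np.float64(0.0567), -56.8)
((326.2529602050781, 278.7117919921875), array([0.4704, 0.0914]), array([0.4694, 0.0907]), np.float64(0.0574), np.float64(0.0615), -140.8)
plate [[0.7307, 0.0136], [0.7289, -0.057], [0.6609, -0.0579], [0.659, 0.0127]] [ 0.69487343 -0.0221807 ]
cap [ 0.69642506 -0.02346917  0.154     ]
bar [[0.5336, -0.1523], [0.5056, -0.1498], [0.4986, -0.4603], [0.4716, -0.4569]] [ 0.50236562 -0.30481995] 0.31006577599885254
[array([298., 227.])]
[array([297., 217.])]
```

View pics/c3.png

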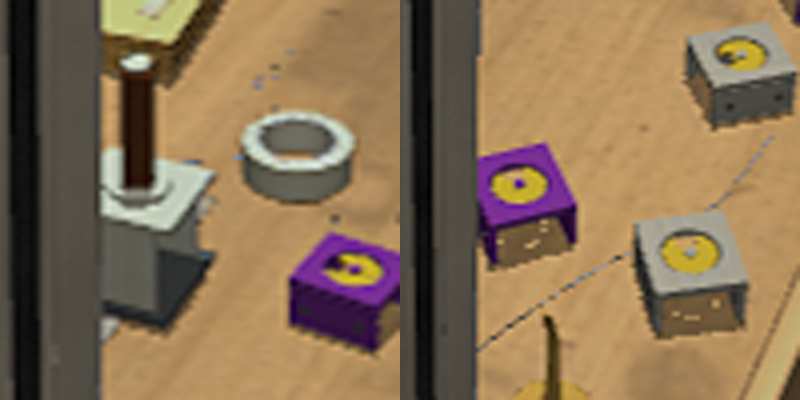

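```bash
python3 - <<'E'
from h import *
t=cv2.imread("pics/t0.png");s=cv2.imread("pics/s0.png")
a=cv2.resize(t[165:195,360:390],(540,540),interpolation=cv2.INTER_NEAREST)
b=cv2.resize(s[190:220,290:305],(270,540),interpolation=cv2.INTER_NEAREST)
o=np.hstack([a,b[:, :255]]).astype(float); o=255*(o/255)**.5
cv2.imwrite("pics/c4.png",o)
for r in (198,203,208,212): print(s[r,290:306].sum(1))
for x,y in((.6955,-.0225),):
  for n in("side","top"): print(n,[proj(n,[x+dx,y,.1])-proj(n,[x,y,.1]) for dx in(.02,)],[proj(n,[x,y+.02,.1])-proj(n,[x,y,.1])])
E
```

```text
[353 460 458 376 168  47  74  79  79  60 165 381 472 455 435 423]
[358 467 469 388 171  47  73  80  79  57 166 380 462 446 439 438]
[329 438 446 371 165  46  77  83  81  60 164 375 465 452 454 454]
[456 617 606 552 339  30  74  80  78  55 216 510 625 586 541 501]
side [array([-6.08132641, -1.48049207])] [array([-2.87095833,  3.29246551])]
top [array([-0.33861061, -8.10095314])] [array([-8.51673828,  0.16086531])][ WARN:0@0.190] global loadsave.cpp:1063 imwrite_ Unsupported depth image for selected encoder is fallbacked to CV_8U.
```

View pics/c4.png

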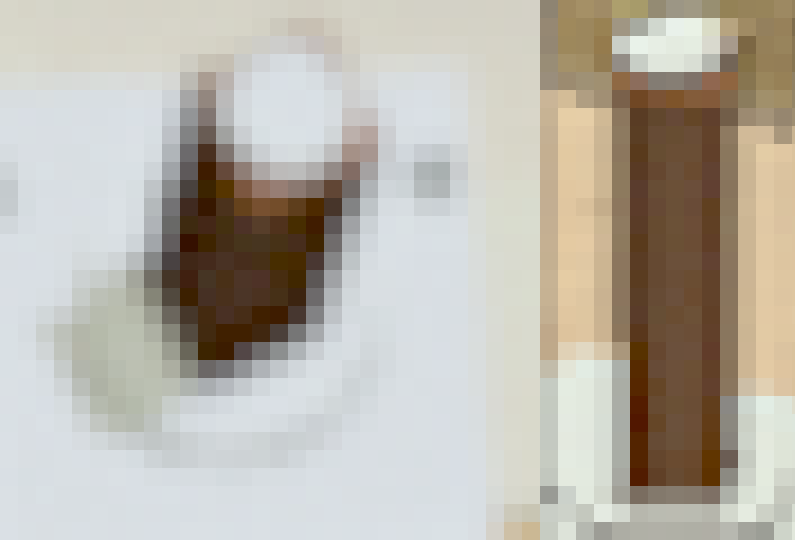

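Call:
{"name": "jog_arm", "arguments": {"motion": [[0,0,0,0,0,-0.092,1],[0.045,-0.0163,0,0,0,0,1],[0.045,-0.0163,0,0,0,0,1],[0.045,-0.0163,0,0,0,0,1],[0.045,-0.0163,0,0,0,0,1]]}}

```text
time_s: 0.6
ee_pos: [0.3154, -0.3866, 0.2133]
eef_rot: [-3.141, 0.0, 0.418]
force: [0.3, -0.3, 0.2]
grip_width: 0.0939
grip_force: 0.0
```

Call:
{"name": "jog_arm", "arguments": {"motion": [[0.045,-0.0163,0,0,0,0,1],[0.045,-0.0163,0,0,0,0,1],[0.045,-0.0163,0,0,0,0,1],[0.045,-0.0163,0,0,0,0,1],[0.045,-0.0163,0,0,0,0,1]]}}

```text
time_s: 1.1
ee_pos: [0.488, -0.2205, 0.2133]
eef_rot: [-3.141, 0.0, 0.419]
force: [0.9, -1.5, 0.1]
grip_width: 0.0942
grip_force: 0.0
```

Call:
{"name": "jog_arm", "arguments": {"motion": [[0.045,-0.0163,0,0,0,0,1],[0.045,-0.0163,0,0,0,0,1],[0.045,-0.0163,0,0,0,0,1],[0.045,-0.0163,0,0,0,0,1],[0.02,-0.007,0,0,0,0,1]]}}

```text
time_s: 1.6
ee_pos: [0.6419, -0.0717, 0.2125]
eef_rot: [-3.141, 0.001, 0.421]
force: [-0.7, 0.1, -0.5]
grip_width: 0.0943
grip_force: 0.0
```

Call:
{"name": "jog_arm", "arguments": {"motion": [[0,0,0,0,0,0,1],[0,0,0,0,0,0,1]]}}

```text
time_s: 1.8
ee_pos: [0.6399, -0.075, 0.2128]
eef_rot: [-3.141, 0.001, 0.419]
force: [-0.3, -0.5, -0.1]
grip_width: 0.0939
grip_force: 0.0
```

Call:
{"name": "jog_arm", "arguments": {"motion": [[0.036,-0.0127,0,0,0,0,1],[0.036,-0.0127,0,0,0,0,1],[0,0,0,0,0,0,1]]}}

```text
time_s: 2.1
ee_pos: [0.6966, -0.0209, 0.2126]
eef_rot: [-3.141, 0.0, 0.42]
force: [-0.9, -0.4, 0.6]
grip_width: 0.094
grip_force: 0.0
```

Call:
{"name": "jog_arm", "arguments": {"motion": [[0,0,0.04,0,0,0,1],[0,0,0.04,0,0,0,1],[0,0,0.038,0,0,0,1],[0,0,0,0,0,0,0.2]], "squeeze": 10}}

```text
time_s: 2.5
ee_pos: [0.6925, -0.0238, 0.0903]
eef_rot: [-3.137, 0.008, 0.417]
force: [-0.9, -0.2, -0.6]
grip_width: 0.0892
grip_force: 0.0
```

Call:
{"name": "jog_arm", "arguments": {"motion": [[0,0,0,0,0,0,0],[0,0,0,0,0,0,-0.3],[0,0,0,0,0,0,-0.5],[0,0,0,0,0,0,-0.7]], "squeeze": 10}}

```text
time_s: 2.9
ee_pos: [0.6961, -0.0225, 0.0971]
eef_rot: [3.141, -0.002, 0.419]
force: [0.5, -0.1, 0.3]
grip_width: 0.0574
grip_force: 0.0
```

Call:
{"name": "jog_arm", "arguments": {"motion": [[0,0,0,0,0,0,-1],[0,0,0,0,0,0,-1],[0,0,0,0,0,0,-1],[0,0,0,0,0,0,-1],[0,0,0,0,0,0,-1]], "squeeze": 25}}

```text
time_s: 3.4
ee_pos: [0.6957, -0.0224, 0.0954]
eef_rot: [3.142, 0.0, 0.419]
force: [-0.5, -0.2, 0.1]
grip_width: 0.02
grip_force: 25.0
```

Call:
{"name": "jog_arm", "arguments": {"motion": [[0,0,-0.02,0,0,0,-1],[0,0,-0.03,0,0,0,-1],[0,0,-0.03,0,0,0,-1],[0,0,0,0,0,0,-1]]}}

```text
time_s: 3.8
ee_pos: [0.6971, -0.0224, 0.1801]
eef_rot: [3.138, -0.006, 0.419]
force: [0.7, 0.2, -0.9]
grip_width: 0.0195
grip_force: 25.0
```

Call:
{"name": "jog_arm", "arguments": {"motion": [[-0.0245,-0.0332,0,0,0,0,-1],[-0.0245,-0.0332,0,0,0,0,-1],[-0.0245,-0.0332,0,0,0,0,-1],[-0.0245,-0.0332,0,0,0,0,-1],[-0.0245,-0.0332,0,0,0,0,-1]]}}

```text
time_s: 4.3
ee_pos: [0.5142, 0.08, 0.1742]
eef_rot: [-3.141, 0.001, 0.419]
force: [0.4, 0.6, -1.6]
grip_width: 0.0198
grip_force: 25.0
```

Call:
{"name": "jog_arm", "arguments": {"motion": [[-0.0245,-0.0332,0,0,0,0,-1],[0,0,0.025,0,0,0,-1],[0,0,0.02,0,0,0,-1],[0,0,0,0,0,0,-1],[0,0,0,0,0,0,-1]]}}

```text
time_s: 4.8
ee_pos: [0.4803, 0.0998, 0.1303]
eef_rot: [-3.141, 0.001, 0.419]
force: [-0.1, -0.7, -2.5]
grip_width: 0.0199
grip_force: 25.0
```

```bash
python3 - <<'E'
from h import *
print(ctrl.get_obs()["ee_pos"])
t=shot("top","t1"); s=shot("side","s1")
print(proj("side",[.4805,.0996,.045]),proj("top",[.4704,.0914,.034]))
u,v=proj("side",[.4805,.0996,.05]).astype(int)
a=cv2.resize(t[230:320,220:380],(800,450),interpolation=cv2.INTER_CUBIC)[:, 250:700]
b=cv2.resize(s[v-45:v+30,u-40:u+40],(480,450),interpolation=cv2.INTER_CUBIC); print(u,v)
cv2.imwrite("pics/c5.png",np.hstack([a[:,:310],b]))
for q in saddles("t1b"): print(q)
E
```

```text
[0.48029833 0.09976402 0.13033671]
[350.64859405 265.09949274] [326.22946858 278.63598299]
350 263
((247.5415802001953, 294.05889892578125), array([0.4375, 0.2784]), array([0.4372, 0.2806]), np.float64(0.0615), np.float64(0.0568), -55.2)
```

View pics/c5.png

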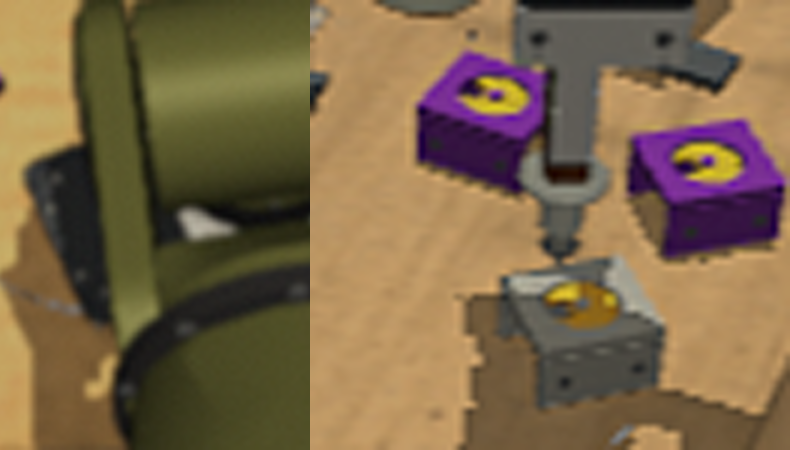

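```bash
python3 - <<'E'
from h import *
print("tip exp",proj("side",[.4803,.0998,.0589]),"seen 351.7 261.7")
print("hole exp",proj("side",[.4704,.0914,.033]),"seen 355.5,268.7")
s=cv2.imread("pics/s1.png"); hsv=cv2.cvtColor(s,cv2.COLOR_BGR2HSV)
m=cv2.inRange(hsv[255:285,335:375],(18,120,90),(36,255,255)); ys,xs=np.nonzero(m); print(len(xs),xs.min()+335,xs.max()+335,ys.min()+255,ys.max()+255,xs.mean()+335,ys.mean()+255)
print([proj("side",[.4704+.0165*np.cos(a),.0914+.0165*np.sin(a),.032]).round(1) for a in np.arange(0,6.2,.785)])
m=s[240:275,335:370].astype(int).sum(2)
for r in range(10,28): print(240+r,m[r,8:26])
E
```

```text
tip exp [351.01450154 261.1340613 ] seen 351.7 261.7
hole exp [354.88830832 267.74465589] seen 355.5,268.7
96 335 374 255 284 355.3020833333333 267.2083333333333
[array([349.1, 266.4]), array([349.4, 269.4]), array([352.9, 271.6]), array([357.5, 271.7]), array([360.6, 269.6]), array([360.3, 266.7]), array([356.8, 264.5]), array([352.2, 264.4])]
250 [245 207 309 316 256 324 368 368 372 371 374 371 366 363 334 302 359 419]
251 [453 365 358 453 370 250 282 318 333 363 367 350 326 289 288 375 431 422]
252 [418 427 422 423 398 283 200 227 238 252 251 224 263 385 435 428 437 444]
253 [408 403 404 411 388 285 213 251 262 264 262 230 277 392 436 432 437 434]
254 [392 400 404 411 381 279 219 254 264 268 260 224 286 402 439 431 431 434]
255 [382 399 405 409 352 249 230 256 265 265 255 232 349 427 421 429 434 437]
256 [383 397 409 408 411 369 280 254 267 267 249 282 377 428 434 432 425 421]
257 [394 393 394 394 398 331 208 196 237 241 215 325 409 414 427 430 415 398]
258 [410 409 402 397 369 236 109 181 203 196 142 182 333 414 428 433 422 418]
259 [413 410 408 414 425 325 139 176 198 189 147 244 369 406 417 423 409 416]
260 [431 423 424 428 441 414 315 187 129 153 220 344 403 406 410 413 391 417]
261 [445 434 430 434 443 454 466 365 203 345 416 361 339 317 277 253 239 377]
262 [432 425 430 432 441 421 375 318 250 243 269 267 268 270 270 266 267 397]
263 [402 354 355 313 263 265 274 287 294 284 275 274 276 279 280 264 402 497]
264 [392 499 491 491 490 497 506 503 485 411 328 280 242 258 271 260 396 487]
265 [394 495 488 486 459 462 462 362 295 309 356 327 244 251 221 210 370 471]
266 [279 389 485 476 480 435 303 298 405 438 443 361 253 262 267 247 229 299]
267 [207 268 257 254 258 200 261 399 431 425 432 367 270 272 266 255 369 348]
```

Call:
{"name": "jog_arm", "arguments": {"motion": [[0,0,0.015,0,0,0,-1],[0,0,0.012,0,0,0,-1],[0,0,0.005,0,0,0,-1],[0,0,0.0045,0,0,0,-1],[0,0,0,0,0,0,-1]]}}

```text
time_s: 5.45
ee_pos: [0.4803, 0.0998, 0.0938]
eef_rot: [-3.141, 0.0, 0.419]
force: [0.0, -0.7, -0.4]
grip_width: 0.0198
grip_force: 25.0
```

```bash
python3 - <<'E'
from h import *
o=ctrl.get_obs();print(o["ee_pos"],o["force"])
s=shot("side","s2")
b=cv2.resize(s[225:300,310:390],(640,600),interpolation=cv2.INTER_CUBIC); cv2.imwrite("pics/c6.png",b)
def rows(phi,step=2*np.pi/30,n=35):
    a=phi-.419+step*np.arange(n+1); P=np.c_[13*np.cos(a),-13*np.sin(a)]; P=np.round(P-P[0],1)
    d=np.round(np.diff(P,axis=0)/1000,4)
    for i in range(0,n,5): print([[float(x),float(y)] for x,y in d[i:i+5]])
rows(np.radians(39.2))
E
```

```text
[0.48033314 0.09978903 0.09377424] [ 0.02228628 -0.69557236 -0.36068695]
[[-0.001, -0.0025], [-0.0015, -0.0023], [-0.0019, -0.0019], [-0.0023, -0.0015], [-0.0025, -0.001]]
[[-0.0027, -0.0004], [-0.0027, 0.0002], [-0.0026, 0.0007], [-0.0025, 0.0012], [-0.0021, 0.0017]]
[[-0.0017, 0.0022], [-0.0012, 0.0024], [-0.0007, 0.0026], [-0.0001, 0.0027], [0.0004, 0.0027]]
[[0.001, 0.0025], [0.0015, 0.0023], [0.0019, 0.0019], [0.0023, 0.0015], [0.0025, 0.001]]
[[0.0027, 0.0004], [0.0027, -0.0002], [0.0027, -0.0007], [0.0024, -0.0012], [0.0021, -0.0017]]
[[0.0017, -0.0021], [0.0012, -0.0025], [0.0007, -0.0026], [0.0001, -0.0027], [-0.0004, -0.0027]]
[[-0.001, -0.0025], [-0.0015, -0.0023], [-0.0019, -0.0019], [-0.0023, -0.0015], [-0.0025, -0.001]]
```

View pics/c6.png

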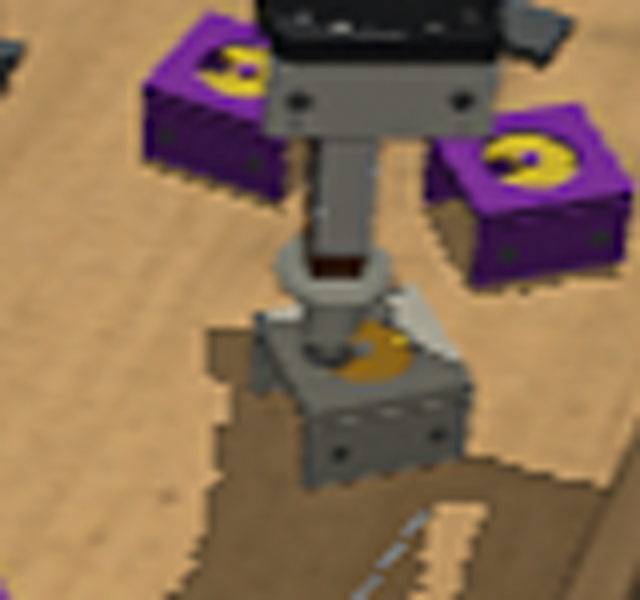

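Call:
{"name": "jog_arm", "arguments": {"motion": [[-0.001,-0.0025,0,0,0,0,-1],[-0.0015,-0.0023,0,0,0,0,-1],[-0.0019,-0.0019,0,0,0,0,-1],[-0.0023,-0.0015,0,0,0,0,-1],[-0.0025,-0.001,0,0,0,0,-1]]}}

```text
time_s: 6.0
ee_pos: [0.4682, 0.1046, 0.0942]
eef_rot: [3.141, -0.001, 0.419]
force: [1.8, -1.6, 0.3]
grip_width: 0.0199
grip_force: 25.0
```

Call:
{"name": "jog_arm", "arguments": {"motion": [[-0.0027,-0.0004,0,0,0,0,-1],[-0.0027,0.0002,0,0,0,0,-1],[-0.0026,0.0007,0,0,0,0,-1],[-0.0025,0.0012,0,0,0,0,-1],[-0.0021,0.0017,0,0,0,0,-1]]}}

```text
time_s: 6.5
ee_pos: [0.458, 0.0962, 0.094]
eef_rot: [-3.141, -0.0, 0.419]
force: [1.8, 0.7, 1.3]
grip_width: 0.0198
grip_force: 25.0
```

```bash
python3 - <<'E'
from h import *
o=ctrl.get_obs();print(o["ee_pos"],o["force"])
s=shot("side","s3")
b=cv2.resize(s[225:300,310:390],(640,600),interpolation=cv2.INTER_CUBIC); cv2.imwrite("pics/c7.png",b)
E
```

```text
[0.45800124 0.09618735 0.09398976] [1.84314472 0.73117874 1.26612938]
```

View pics/c7.png

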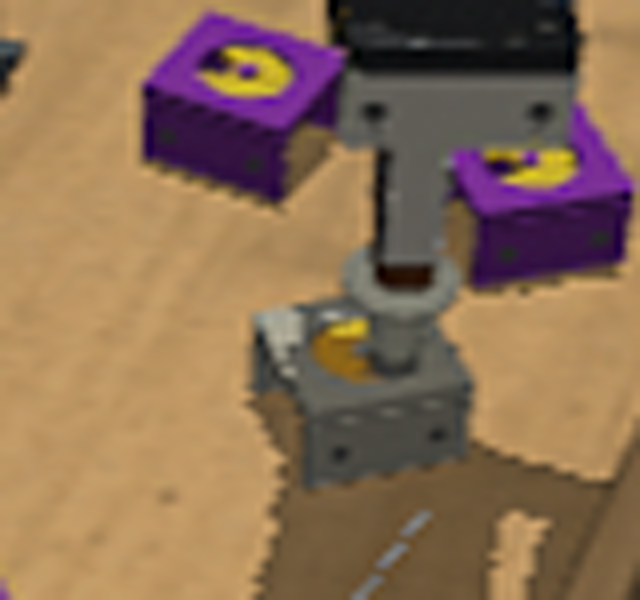

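Call:
{"name": "jog_arm", "arguments": {"motion": [[-0.0007,0.0022,0,0,0,0,-1],[-0.0007,0.0024,0,0,0,0,-1],[-0.0007,0.0026,0,0,0,0,-1],[-0.0001,0.0027,0,0,0,0,-1],[0.0004,0.0027,0,0,0,0,-1]]}}

```text
time_s: 7.05
ee_pos: [0.4617, 0.0838, 0.0939]
eef_rot: [-3.141, 0.0, 0.419]
force: [0.3, 1.4, -1.7]
grip_width: 0.0199
grip_force: 25.0
```

Call:
{"name": "jog_arm", "arguments": {"motion": [[0.001,0.0025,0,0,0,0,-1],[0.0015,0.0023,0,0,0,0,-1],[0.0019,0.0019,0,0,0,0,-1],[0.0023,0.0015,0,0,0,0,-1],[0.0025,0.001,0,0,0,0,-1]]}}

```text
time_s: 7.55
ee_pos: [0.4738, 0.0793, 0.0938]
eef_rot: [-3.141, 0.001, 0.419]
force: [-1.3, 1.1, 0.6]
grip_width: 0.0197
grip_force: 25.0
```

Call:
{"name": "jog_arm", "arguments": {"motion": [[0.0027,0.0004,0,0,0,0,-1],[0.0027,-0.0002,0,0,0,0,-1],[0.0027,-0.0007,0,0,0,0,-1],[0.0024,-0.0012,0,0,0,0,-1],[0.0021,-0.0017,0,0,0,0,-1]]}}

```text
time_s: 8.05
ee_pos: [0.484, 0.0877, 0.0939]
eef_rot: [3.141, 0.0, 0.419]
force: [-1.7, -1.0, 0.2]
grip_width: 0.02
grip_force: 25.0
```

Call:
{"name": "jog_arm", "arguments": {"motion": [[0.0017,-0.0021,0,0,0,0,-1],[0.0012,-0.0025,0,0,0,0,-1],[0.0007,-0.0026,0,0,0,0,-1],[0.0001,-0.0027,0,0,0,0,-1],[-0.0004,-0.0027,0,0,0,0,-1]]}}

```text
time_s: 8.55
ee_pos: [0.4818, 0.1006, 0.094]
eef_rot: [3.141, -0.0, 0.419]
force: [-0.0, -2.4, 0.7]
grip_width: 0.02
grip_force: 25.0
```

Call:
{"name": "jog_arm", "arguments": {"motion": [[-0.001,-0.0025,0,0,0,0,-1],[-0.0015,-0.0023,0,0,0,0,-1],[-0.0019,-0.0019,0,0,0,0,-1],[-0.0023,-0.0015,0,0,0,0,-1],[-0.0025,-0.001,0,0,0,0,-1]]}}

```text
time_s: 9.05
ee_pos: [0.4695, 0.1052, 0.094]
eef_rot: [3.142, -0.001, 0.419]
force: [0.9, -1.3, -0.1]
grip_width: 0.0197
grip_force: 25.0
```

```bash
python3 - <<'E'
from h import *
o=ctrl.get_obs();print(o["ee_pos"],o["force"])
s=shot("side","s4")
b=cv2.resize(s[225:355,310:370],(276,600),interpolation=cv2.INTER_CUBIC); cv2.imwrite("pics/c8.png",cv2.resize(s[225:300,310:390],(640,600),interpolation=cv2.INTER_CUBIC))
E
```

```text
[0.46951429 0.10518073 0.09402884] [ 0.8946546  -1.33742908 -0.13143492]
```

View pics/c8.png

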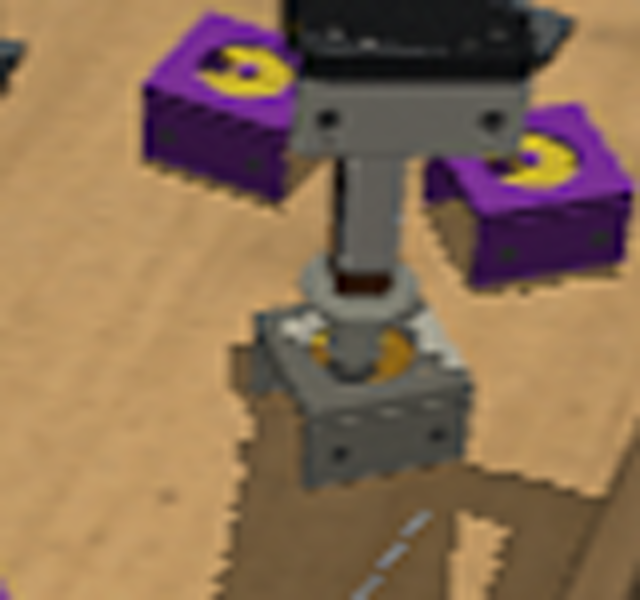

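Call:
{"name": "jog_arm", "arguments": {"motion": [[0,0,-0.02,0,0,0,-1],[0,0,-0.03,0,0,0,-1],[-0.02,0.02,0,0,0,0,-1],[0,0,0,0,0,0,-1]]}}

```text
time_s: 9.5
ee_pos: [0.4587, 0.0774, 0.1443]
eef_rot: [3.142, -0.0, 0.418]
force: [0.7, -0.1, -1.9]
grip_width: 0.0199
grip_force: 25.0
```

```bash
python3 - <<'E'
from h import *
for q in saddles("t5"): print(q)
o=ctrl.get_obs();print(o["ee_pos"],o["force"])
c,s=np.cos(.419),np.sin(.419); d=np.array([.4457,.2682])-o["ee_pos"][:2]; print(d@[c,s],d@[s,-c])
def rows(phi,step=2*np.pi/30,n=35):
    a=phi-.419+step*np.arange(n+1); P=np.c_[13*np.cos(a),-13*np.sin(a)]; P=np.round(P-P[0],1)
    d=np.round(np.diff(P,axis=0)/1000,4)
    for i in range(0,n,5): print([[float(x),float(y)] for x,y in d[i:i+5]])
rows(np.radians(-56.5))
E
```

```text
((247.55401611328125, 294.0780029296875), array([0.4374, 0.2784]), array([0.4371, 0.2805]), np.float64(0.0611), np.float64(0.0572), -55.7)
[0.45902182 0.07811258 0.14397708] [ 0.2746882  -0.39465289 -1.69527222]
0.06516709521303864 -0.17906408675540034
[[0.0026, -0.0007], [0.0024, -0.0013], [0.0021, -0.0017], [0.0017, -0.0021], [0.0012, -0.0025]]
[[0.0007, -0.0026], [0.0001, -0.0027], [-0.0004, -0.0027], [-0.001, -0.0025], [-0.0015, -0.0023]]
[[-0.002, -0.0019], [-0.0022, -0.0015], [-0.0026, -0.0009], [-0.0027, -0.0004], [-0.0027, 0.0002]]
[[-0.0026, 0.0007], [-0.0024, 0.0012], [-0.0021, 0.0018], [-0.0017, 0.0021], [-0.0012, 0.0024]]
[[-0.0007, 0.0027], [-0.0001, 0.0027], [0.0004, 0.0027], [0.001, 0.0025], [0.0015, 0.0022]]
[[0.002, 0.002], [0.0023, 0.0014], [0.0025, 0.001], [0.0027, 0.0004], [0.0027, -0.0002]]
[[0.0026, -0.0007], [0.0024, -0.0013], [0.0021, -0.0017], [0.0017, -0.0021], [0.0012, -0.0025]]
```

Call:
{"name": "jog_arm", "arguments": {"motion": [[0.013,-0.0358,0,0,0,0,-1],[0.013,-0.0358,0,0,0,0,-1],[0.013,-0.0358,0,0,0,0,-1],[0.013,-0.0358,0,0,0,0,-1],[0.013,-0.0358,0,0,0,0,-1]]}}

```text
time_s: 10.05
ee_pos: [0.4453, 0.2707, 0.1434]
eef_rot: [-3.141, 0.001, 0.419]
force: [-0.3, 0.5, -1.0]
grip_width: 0.0198
grip_force: 25.0
```

Call:
{"name": "jog_arm", "arguments": {"motion": [[0,0,0.014,0,0,0,-1],[0,0,0,0,0,0,-1],[0,0,0,0,0,0,-1]]}}

```text
time_s: 10.35
ee_pos: [0.4458, 0.2686, 0.1296]
eef_rot: [-3.142, 0.001, 0.419]
force: [-0.0, -0.4, -1.6]
grip_width: 0.0197
grip_force: 25.0
```

```bash
python3 - <<'E'
from h import *
o=ctrl.get_obs();p=o["ee_pos"];print(p,o["force"])
s=shot("side","s6"); u,v=proj("side",[.438,.279,.045]).astype(int)
print("tip",proj("side",[p[0],p[1],p[2]-.0714])-[u-40,v-40],"hole",proj("side",[.438,.279,.034])-[u-40,v-40])
cv2.imwrite("pics/c9.png",cv2.resize(s[v-40:v+35,u-40:u+40],(640,600),interpolation=cv2.INTER_CUBIC))
E
```

```text
[0.445777   0.26855182 0.12961428] [-0.02634765 -0.37816541 -1.61623575]
tip [39.08072537 32.68109711] hole [40.1073822  43.78798176]
```

View pics/c9.png

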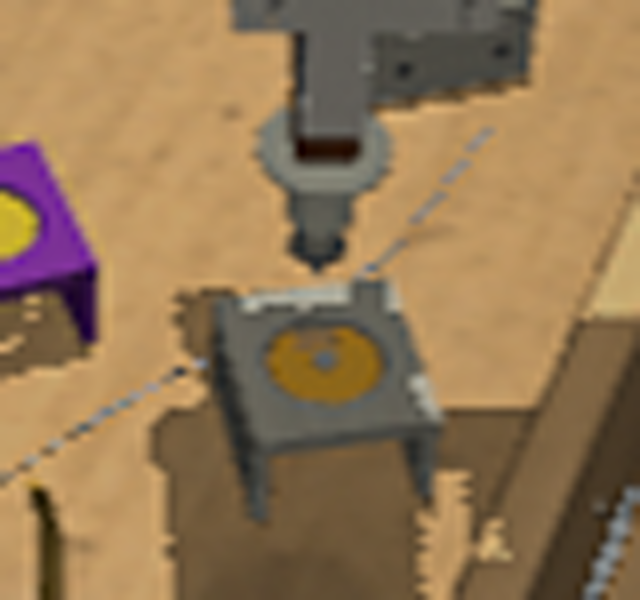

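Call:
{"name": "jog_arm", "arguments": {"motion": [[0,0,0.015,0,0,0,-1],[0,0,0.012,0,0,0,-1],[0,0,0.0045,0,0,0,-1],[0,0,0.0042,0,0,0,-1],[0,0,0,0,0,0,-1]]}}

```text
time_s: 10.9
ee_pos: [0.4461, 0.2685, 0.0942]
eef_rot: [-3.142, 0.0, 0.419]
force: [-0.8, -0.2, 0.7]
grip_width: 0.0198
grip_force: 25.0
```

Call:
{"name": "jog_arm", "arguments": {"motion": [[0.0026,-0.0007,0,0,0,0,-1],[0.0024,-0.0013,0,0,0,0,-1],[0.0021,-0.0017,0,0,0,0,-1],[0.0017,-0.0021,0,0,0,0,-1],[0.0012,-0.0025,0,0,0,0,-1]]}}

```text
time_s: 11.4
ee_pos: [0.452, 0.2805, 0.0943]
eef_rot: [3.141, -0.0, 0.419]
force: [-0.6, -1.9, 0.3]
grip_width: 0.0198
grip_force: 25.0
```

Call:
{"name": "jog_arm", "arguments": {"motion": [[0.0007,-0.0026,0,0,0,0,-1],[0.0001,-0.0027,0,0,0,0,-1],[-0.0004,-0.0027,0,0,0,0,-1],[-0.001,-0.0025,0,0,0,0,-1],[-0.0015,-0.0023,0,0,0,0,-1]]}}

```text
time_s: 11.9
ee_pos: [0.4447, 0.2913, 0.0943]
eef_rot: [3.142, -0.0, 0.419]
force: [-0.3, -1.5, -0.0]
grip_width: 0.0201
grip_force: 25.0
```

Pressure is about 2 N and steady; I'll finish the turn.

Call:
{"name": "jog_arm", "arguments": {"motion": [[-0.002,-0.0019,0,0,0,0,-1],[-0.0022,-0.0015,0,0,0,0,-1],[-0.0026,-0.0009,0,0,0,0,-1],[-0.0027,-0.0004,0,0,0,0,-1],[-0.0027,0.0002,0,0,0,0,-1]]}}

```text
time_s: 12.4
ee_pos: [0.4316, 0.2903, 0.0943]
eef_rot: [-3.141, -0.0, 0.419]
force: [2.2, -0.5, 0.3]
grip_width: 0.0196
grip_force: 25.0
```

Call:
{"name": "jog_arm", "arguments": {"motion": [[-0.0026,0.0007,0,0,0,0,-1],[-0.0024,0.0012,0,0,0,0,-1],[-0.0021,0.0018,0,0,0,0,-1],[-0.0017,0.0021,0,0,0,0,-1],[-0.0012,0.0024,0,0,0,0,-1]]}}

```text
time_s: 12.9
ee_pos: [0.4259, 0.2786, 0.0943]
eef_rot: [-3.141, -0.0, 0.419]
force: [1.5, 0.8, -0.4]
grip_width: 0.0199
grip_force: 25.0
```

Call:
{"name": "jog_arm", "arguments": {"motion": [[-0.0007,0.0027,0,0,0,0,-1],[-0.0001,0.0027,0,0,0,0,-1],[0.0004,0.0027,0,0,0,0,-1],[0.001,0.0025,0,0,0,0,-1],[0.0015,0.0022,0,0,0,0,-1]]}}

```text
time_s: 13.4
ee_pos: [0.4331, 0.2677, 0.0942]
eef_rot: [-3.141, 0.0, 0.419]
force: [-0.1, 2.6, 0.1]
grip_width: 0.0199
grip_force: 25.0
```

Call:
{"name": "jog_arm", "arguments": {"motion": [[0.002,0.002,0,0,0,0,-1],[0.0023,0.0014,0,0,0,0,-1],[0.0025,0.001,0,0,0,0,-1],[0.0027,0.0004,0,0,0,0,-1],[0.0027,-0.0002,0,0,0,0,-1]]}}

```text
time_s: 13.9
ee_pos: [0.4461, 0.2686, 0.0941]
eef_rot: [3.142, 0.001, 0.419]
force: [-2.7, -0.4, 1.0]
grip_width: 0.02
grip_force: 25.0
```

Call:
{"name": "jog_arm", "arguments": {"motion": [[0.0026,-0.0007,0,0,0,0,-1],[0.0024,-0.0013,0,0,0,0,-1],[0.0021,-0.0017,0,0,0,0,-1],[0.0017,-0.0021,0,0,0,0,-1],[0.0012,-0.0025,0,0,0,0,-1]]}}

```text
time_s: 14.4
ee_pos: [0.452, 0.2804, 0.0943]
eef_rot: [3.141, -0.0, 0.419]
force: [-1.3, -0.9, 0.2]
grip_width: 0.0199
grip_force: 25.0
```

Call:
{"name": "jog_arm", "arguments": {"motion": [[0,0,0,0,0,0,-1],[0,0,-0.015,0,0,0,-1],[0,0,-0.03,0,0,0,-1],[0,0,-0.045,0,0,0,-1],[0,0,0,0,0,0,-1]]}}

```text
time_s: 14.9
ee_pos: [0.4538, 0.2814, 0.1898]
eef_rot: [-3.141, -0.009, 0.419]
force: [0.2, 0.1, -2.0]
grip_width: 0.0199
grip_force: 25.0
```

```bash
python3 - <<'E'
from h import *
o=ctrl.get_obs();p=o["ee_pos"];print(p,o["eef_rot"],o["force"])
c,s=np.cos(.419),np.sin(.419); d=np.array([.6957,-.0224])-o["ee_pos"][:2]; print(d@[c,s],d@[s,-c])
E
```

```text
[0.45378452 0.28140952 0.18979372] [-3.14091209 -0.00933185  0.4188997 ] [ 0.21101517  0.13288755 -1.95002543]
0.09738483807338721 0.3759514820266199
```

Call:
{"name": "jog_arm", "arguments": {"motion": [[0.0108,0.0418,0,0,0,0,-1],[0.0108,0.0418,0,0,0,0,-1],[0.0108,0.0418,0,0,0,0,-1],[0.0108,0.0418,0,0,0,0,-1],[0.0108,0.0418,0,0,0,0,-1]]}}

```text
time_s: 15.4
ee_pos: [0.587, 0.1098, 0.1835]
eef_rot: [-3.141, 0.0, 0.419]
force: [1.1, 1.2, -0.3]
grip_width: 0.0197
grip_force: 25.0
```

Call:
{"name": "jog_arm", "arguments": {"motion": [[0.0108,0.0418,0,0,0,0,-1],[0.0108,0.0418,0,0,0,0,-1],[0.0108,0.0418,0,0,0,0,-1],[0.0108,0.0418,0,0,0,0,-1],[0,0,0,0,0,0,-1]]}}

```text
time_s: 15.9
ee_pos: [0.6951, -0.0283, 0.1818]
eef_rot: [-3.142, 0.001, 0.415]
force: [-0.5, 0.1, -2.3]
grip_width: 0.0202
grip_force: 25.0
```

Call:
{"name": "jog_arm", "arguments": {"motion": [[0,0,0,0,0,0,-1],[0,0,0,0,0,0,-1]]}}

```text
time_s: 16.1
ee_pos: [0.6932, -0.0229, 0.1838]
eef_rot: [-3.141, 0.0, 0.42]
force: [0.1, -0.4, -0.9]
grip_width: 0.0197
grip_force: 25.0
```

```bash
python3 - <<'E'
from h import *
o=ctrl.get_obs();p=o["ee_pos"];print(p,o["eef_rot"],o["force"])
c,s=np.cos(.419),np.sin(.419); d=np.array([.6957,-.0224])-o["ee_pos"][:2]; print(d@[c,s],d@[s,-c])
for q in saddles("t7"): print(q)
t=cv2.imread("pics/t7.png"); s=shot("side","s7")
cv2.imwrite("pics/c10.png",np.vstack([cv2.resize(t[255:315,225:350],(600,288),interpolation=cv2.INTER_CUBIC),cv2.resize(s[175:235,265:390],(600,288),interpolation=cv2.INTER_CUBIC)]))
E
```

```text
[ 0.6932075  -0.02288168  0.18380551] [-3.14114691e+00  3.72038398e-04  4.19648250e-01] [ 0.13707303 -0.3998404  -0.8733143 ]
0.0024728550013581076 0.0005740527886821132
((247.45001220703125, 294.1500244140625), array([0.4372, 0.2786]), array([0.4365, 0.2796]), np.float64(0.0617), np.float64(0.0572), -55.7)
```

View pics/c10.png

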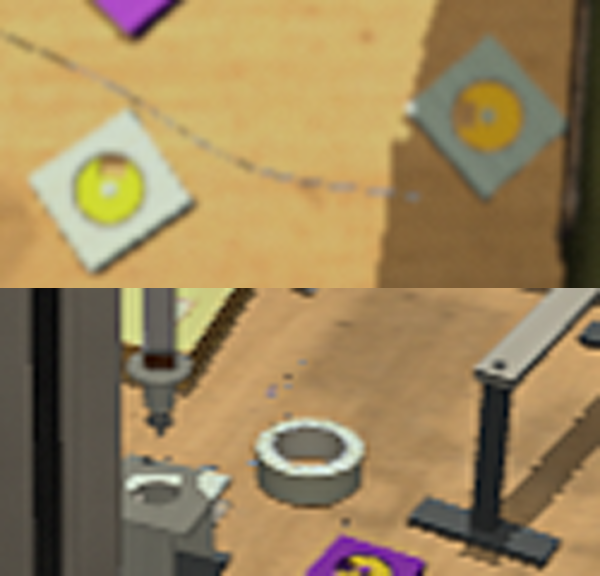

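Call:
{"name": "jog_arm", "arguments": {"motion": [[0.0025,0.0006,0,0,0,0,-1],[0,0,0.03,0,0,0,-1],[0,0,0.025,0,0,0,-1],[0,0,0.015,0,0,0,-1],[0,0,0.01,0,0,0,-1]]}}

```text
time_s: 16.7
ee_pos: [0.6959, -0.023, 0.1033]
eef_rot: [-3.141, 0.001, 0.419]
force: [-0.4, 0.3, -1.3]
grip_width: 0.02
grip_force: 25.0
```

Call:
{"name": "jog_arm", "arguments": {"motion": [[0,0,0.005,0,0,0,-1],[0,0,0.002,0,0,0,-1],[0,0,0,0,0,0,-1],[0,0,0,0,0,0,-1]]}}

```text
time_s: 17.1
ee_pos: [0.6965, -0.0234, 0.0982]
eef_rot: [3.141, -0.001, 0.419]
force: [0.8, 0.1, -2.0]
grip_width: 0.0198
grip_force: 25.0
```

Call:
{"name": "jog_arm", "arguments": {"motion": [[0,0,0.0025,0,0,0,-1],[0,0,0,0,0,0,-1],[0,0,0,0,0,0,-0.5],[0,0,0,0,0,0,0],[0,0,0,0,0,0,0.5]]}}

```text
time_s: 17.6
ee_pos: [0.6961, -0.0234, 0.0947]
eef_rot: [-3.142, 0.0, 0.419]
force: [0.4, -0.5, -0.1]
grip_width: 0.0361
grip_force: 0.0
```

Call:
{"name": "jog_arm", "arguments": {"motion": [[0,0,0,0,0,0,1],[0,0,0,0,0,0,1],[0,0,0,0,0,0,1],[0,0,-0.02,0,0,0,1],[0,0,-0.04,0,0,0,1]]}}

```text
time_s: 18.1
ee_pos: [0.6948, -0.0233, 0.1521]
eef_rot: [-3.139, 0.005, 0.419]
force: [1.4, -0.7, 1.1]
grip_width: 0.0762
grip_force: 0.0
```

Call:
{"name": "jog_arm", "arguments": {"motion": [[0,0,-0.045,0,0,0,1],[-0.05,0,0,0,0,0,1],[-0.05,0,0,0,0,0,1],[-0.05,0,0,0,0,0,1],[0,0,0,0,0,0,1]]}}

```text
time_s: 18.6
ee_pos: [0.5546, -0.0859, 0.1994]
eef_rot: [-3.14, 0.002, 0.416]
force: [0.8, -0.6, -0.5]
grip_width: 0.094
grip_force: 0.0
```

```bash
python3 - <<'E'
from h import *
o=ctrl.get_obs();p=o["ee_pos"];print(p,o["eef_rot"],o["qpos"])
for q in saddles("t8"): print(q)
t=cv2.imread("pics/t8.png"); s=shot("side","s8")
cv2.imwrite("pics/c11.png",np.vstack([cv2.resize(t[155:315,340:590],(600,384),interpolation=cv2.INTER_CUBIC)[:200],cv2.resize(s[175:235,265:390],(600,288),interpolation=cv2.INTER_CUBIC)]))
E
```

```text
[ 0.55461277 -0.08586982  0.19942946] [-3.14032661e+00  2.41314814e-03  4.16473428e-01] [-2.18676532e-01  3.37795835e-01  1.50438850e+00 -4.27925378e-04
  1.30210203e+00  9.35762053e-01]
((496.50006103515625, 457.00006103515625), array([ 0.0694, -0.2764]), array([nan, nan]), np.float64(0.0519), np.float64(0.0945), -136.3)
((247.45001220703125, 294.1500244140625), array([0.4372, 0.2786]), array([0.4364, 0.2795]), np.float64(0.0617), np.float64(0.0572), -55.7)
((326.3353271484375, 278.6412353515625), array([0.4705, 0.0912]), array([0.4704, 0.09  ]), np.float64(0.0585), np.float64(0.0615), -140.8)
((611.5989990234375, 256.2631530761719), array([ 0.5117, -0.5937]), array([nan, nan]), np.float64(0.0668), np.float64(0.1176), -135.0)h.py:23: RuntimeWarning: Mean of empty slice.
  ys,xs=np.nonzero(hm&mm); g=ray("top",xs.mean(),ys.mean(),.032)
  ret = ret.dtype.type(ret / rcount)
```

View pics/c11.png

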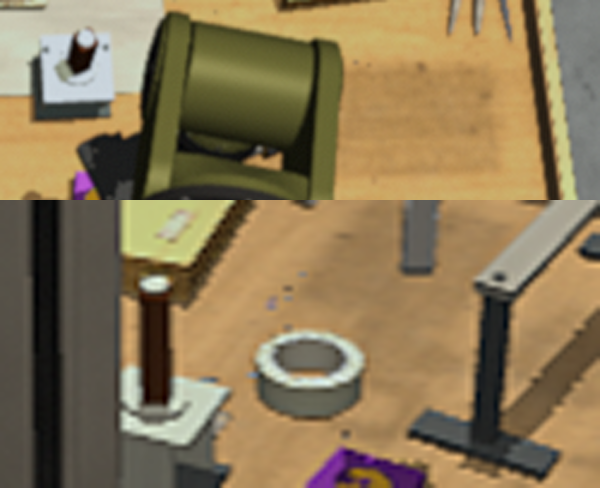

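Call:
{"name": "jog_arm", "arguments": {"motion": [[0,0,0,0,0,-0.134,0.6],[0,0,0,0,0,-0.134,0.6],[0.0118,-0.0476,0,0,0,0,0.6],[0.0118,-0.0476,0,0,0,0,0.6],[0.0118,-0.0476,0,0,0,0,0.6]]}}

```text
time_s: 19.2
ee_pos: [0.4963, 0.0505, 0.1998]
eef_rot: [3.141, -0.001, 0.687]
force: [0.7, 0.4, 0.3]
grip_width: 0.0752
grip_force: 0.0
```

Call:
{"name": "jog_arm", "arguments": {"motion": [[0.0118,-0.0476,0,0,0,0,0.6],[0,0,0.04,0,0,0,0.6],[0,0,0.03,0,0,0,0.6],[0,0,0,0,0,0,0.6],[0,0,0,0,0,0,0.6]]}}

```text
time_s: 19.7
ee_pos: [0.4759, 0.0932, 0.1305]
eef_rot: [3.142, -0.0, 0.687]
force: [-0.1, -0.7, 0.7]
grip_width: 0.0747
grip_force: 0.0
```

```bash
cat >> h.py <<'E'
def go(x,y,z,yaw):
    o=ctrl.get_obs(); p=o["ee_pos"]; w=o["eef_rot"][2]; d=np.array([x,y])-p[:2]; c,s=np.cos(yaw),np.sin(yaw)
    print("pos",p.round(4),"rot",np.round(o["eef_rot"],3),"F",o["force"].round(1)); print("tx,ty,tz after turn",(d@[c,s]).round(4),(d@[s,-c]).round(4),(p[2]-z).round(4),"rz",((w-yaw+np.pi)%(2*np.pi)-np.pi).round(4))
E
python3 - <<'E'
from h import *
go(.471,.0915,.0145,np.radians(39.2))
s=shot("side","s9"); cv2.imwrite("pics/c12.png",cv2.resize(s[200:320,300:400],(500,600),interpolation=cv2.INTER_CUBIC))
E
```

```text
pos [0.4759 0.0932 0.1305] rot [ 3.142 -0.     0.687] F [-0.1 -0.7  0.7]
tx,ty,tz after turn -0.0049 -0.0017 0.116 rz 0.0031
```

View pics/c12.png

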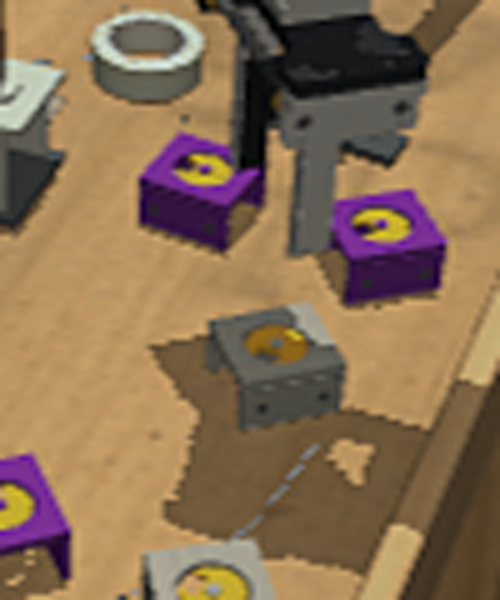

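Call:
{"name": "jog_arm", "arguments": {"motion": [[-0.0049,-0.0017,0.03,0,0,0,0.6],[0,0,0.03,0,0,0,0.6],[0,0,0.025,0,0,0,0.6],[0,0,0.02,0,0,0,0.6],[0,0,0.01,0,0,0,0.6]]}}

```text
time_s: 20.25
ee_pos: [0.4709, 0.0909, 0.0147]
eef_rot: [3.141, -0.001, 0.686]
force: [-0.5, 0.3, 0.5]
grip_width: 0.0753
grip_force: 0.0
```

Call:
{"name": "jog_arm", "arguments": {"motion": [[0,0,0,0,0,0,0.4],[0,0,0,0,0,0,0.3],[0,0,0,0,0,0,0],[0,0,0,0,0,0,0],[0,0,0,0,0,0,0]], "squeeze": 15}}

```text
time_s: 20.75
ee_pos: [0.4709, 0.0911, 0.016]
eef_rot: [3.14, -0.002, 0.687]
force: [-0.8, -0.5, 7.2]
grip_width: 0.0561
grip_force: 15.0
```

Call:
{"name": "jog_arm", "arguments": {"motion": [[0,0,0,0,0,0,-0.5],[0,0,0,0,0,0,-0.5],[0,0,0,0,0,0,-0.5]], "squeeze": 40}}

```text
time_s: 21.05
ee_pos: [0.4708, 0.0911, 0.016]
eef_rot: [3.14, -0.002, 0.687]
force: [-0.9, 0.6, 7.4]
grip_width: 0.0556
grip_force: 40.0
```

```bash
python3 - <<'E'
from h import *
go(.471,.0915,.0145,np.radians(39.2))
E
```

```text
pos [0.4708 0.0911 0.016 ] rot [ 3.14e+00 -2.00e-03  6.87e-01] F [-0.9  0.6  7.4]
tx,ty,tz after turn 0.0004 -0.0002 0.0015 rz 0.0027
```

Call:
{"name": "jog_arm", "arguments": {"motion": [[0,0,-0.02,0,0,0,-0.5],[0,0,-0.03,0,0,0,-0.5],[0,0,-0.04,0,0,0,-0.5],[0,0,-0.04,0,0,0,-0.5],[0,0,-0.03,0,0,0,-0.5]]}}

```text
time_s: 21.55
ee_pos: [0.4701, 0.091, 0.1775]
eef_rot: [3.141, -0.002, 0.687]
force: [0.7, -0.1, -3.8]
grip_width: 0.056
grip_force: 39.9
```

Call:
{"name": "jog_arm", "arguments": {"motion": [[0,0,0,0,0,-0.1287,-0.5],[0,0,0,0,0,-0.1287,-0.5],[0,0,0,0,0,-0.1287,-0.5],[0,0,0,0,0,-0.1287,-0.5],[0,0,0,0,0,-0.1287,-0.5]]}}

```text
time_s: 22.05
ee_pos: [0.4698, 0.091, 0.1749]
eef_rot: [-3.141, 0.0, 1.336]
force: [-0.4, 0.3, -4.1]
grip_width: 0.0555
grip_force: 39.9
```

Call:
{"name": "jog_arm", "arguments": {"motion": [[0,0,0,0,0,-0.1287,-0.5],[-0.0413,0.0069,0,0,0,0,-0.5],[-0.0413,0.0069,0,0,0,0,-0.5],[-0.0413,0.0069,0,0,0,0,-0.5],[-0.0413,0.0069,0,0,0,0,-0.5]]}}

```text
time_s: 22.55
ee_pos: [0.4786, -0.0778, 0.1751]
eef_rot: [3.141, 0.0, 1.459]
force: [0.0, 0.6, -3.7]
grip_width: 0.0559
grip_force: 39.9
```

Call:
{"name": "jog_arm", "arguments": {"motion": [[-0.0413,0.0069,0,0,0,0,-0.5],[-0.0413,0.0069,0,0,0,0,-0.5],[-0.0413,0.0069,0,0,0,0,-0.5],[-0.0413,0.0069,0,0,0,0,-0.5],[-0.03,0.005,0,0,0,0,-0.5]]}}

```text
time_s: 23.05
ee_pos: [0.4891, -0.2762, 0.1748]
eef_rot: [-3.141, 0.0, 1.458]
force: [0.9, 0.6, -3.8]
grip_width: 0.0555
grip_force: 39.9
```

Call:
{"name": "jog_arm", "arguments": {"motion": [[-0.02,0.004,0,0,0,0,-0.5],[0,0,0,0,0,0,-0.5],[0,0,0,0,0,0,-0.5]]}}

```text
time_s: 23.35
ee_pos: [0.4911, -0.2939, 0.1746]
eef_rot: [-3.141, -0.001, 1.458]
force: [0.3, 0.1, -3.5]
grip_width: 0.0556
grip_force: 39.9
```

```bash
python3 - <<'E'
from h import *
go(.4952,-.3694,.118,1.459)
t=shot("top","t10"); s=shot("side","s10")
# bar edges in side view: dark gap? print bar colour rows near slots, measure bar from side
for y in(.0,.065,-.065):
    c=np.array([.5024,-.3048])+y*np.array([.1115,.9938]); print(y,proj("side",[*c,.13]),proj("top",[*c,.13]))
E
```

```text
pos [ 0.4911 -0.2939  0.1746] rot [-3.141e+00 -1.000e-03  1.458e+00] F [ 0.3  0.1 -3.5]
tx,ty,tz after turn -0.0745 0.0125 0.0566 rz -0.0005
0.0 [387.14911198 171.72557285] [505.77630004 255.73256846]
0.065 [379.37069357 179.9071228 ] [476.18092439 253.03600919]
-0.065 [394.45645985 164.03950759] [535.46008257 258.43718286]
```

Call:
{"name": "jog_arm", "arguments": {"motion": [[-0.035,0.006,0,0,0,0,-0.5],[-0.0395,0.0065,0,0,0,0,-0.5],[0,0,0,0,0,0,-0.5],[0,0,0,0,0,0,-0.5]]}}

```text
time_s: 23.85
ee_pos: [0.4954, -0.3692, 0.1745]
eef_rot: [-3.141, -0.001, 1.459]
force: [-0.1, 0.9, -3.7]
grip_width: 0.0559
grip_force: 39.9
```

```bash
python3 - <<'E'
from h import *
go(.4952,-.3694,.118,1.459)
s=cv2.imread("pics/s0.png"); g=s.astype(int).sum(2)
for y in(.11,.065,0,-.065):
    c=np.array([.5024,-.3048])+y*np.array([.1115,.9938]); a=[proj("side",[c[0]+dx*.9938,c[1]-dx*.1115,.13]) for dx in(-.014,.014)]
    r=int(round(np.mean(a,0)[1])); print(y,np.round(a,1).tolist(), r)
    cx=int(round(np.mean(a,0)[0])); print(list(zip(range(cx-12,cx+13),g[r,cx-12:cx+13].tolist())))
E
```

```text
pos [ 0.4954 -0.3692  0.1745] rot [-3.141e+00 -1.000e-03  1.459e+00] F [-0.1  0.9 -3.7]
tx,ty,tz after turn -0.0002 -0.0002 0.0565 rz -0.0001
0.11 [[377.9, 187.0], [369.5, 184.7]] 186
[(362, 374), (363, 377), (364, 375), (365, 372), (366, 371), (367, 373), (368, 394), (369, 452), (370, 486), (371, 474), (372, 467), (373, 467), (374, 469), (375, 474), (376, 484), (377, 494), (378, 501), (379, 347), (380, 156), (381, 371), (382, 466), (383, 453), (384, 457), (385, 350), (386, 120)]
0.065 [[383.5, 181.0], [375.3, 178.8]] 180
[(367, 376), (368, 370), (369, 371), (370, 378), (371, 390), (372, 405), (373, 409), (374, 415), (375, 454), (376, 487), (377, 480), (378, 475), (379, 472), (380, 471), (381, 474), (382, 479), (383, 502), (384, 424), (385, 219), (386, 224), (387, 391), (388, 454), (389, 449), (390, 456), (391, 456)]
0 [[391.2, 172.8], [383.2, 170.7]] 172
[(375, 213), (376, 216), (377, 216), (378, 217), (379, 214), (380, 204), (381, 194), (382, 274), (383, 413), (384, 474), (385, 468), (386, 469), (387, 467), (388, 468), (389, 468), (390, 476), (391, 493), (392, 366), (393, 145), (394, 332), (395, 424), (396, 396), (397, 416), (398, 337), (399, 126)]
-0.065 [[398.4, 165.0], [390.6, 163.1]] 164
[(382, 126), (383, 104), (384, 98), (385, 97), (386, 102), (387, 101), (388, 92), (389, 91), (390, 192), (391, 408), (392, 496), (393, 473), (394, 468), (395, 463), (396, 464), (397, 468), (398, 482), (399, 502), (400, 365), (401, 107), (402, 118), (403, 91), (404, 77), (405, 95), (406, 130)]
```

Call:
{"name": "jog_arm", "arguments": {"motion": [[0,-0.001,0.015,0,0,0,-0.5],[0,0,0.015,0,0,0,-0.5],[0,0,0.01,0,0,0,-0.5],[0,0,0.008,0,0,0,-0.5],[0,0,0.004,0,0,0,-0.5]]}}

```text
time_s: 24.35
ee_pos: [0.4944, -0.3691, 0.1219]
eef_rot: [-3.141, -0.001, 1.459]
force: [-0.5, -0.0, -3.1]
grip_width: 0.0556
grip_force: 39.9
```

Call:
{"name": "jog_arm", "arguments": {"motion": [[0,0,0.002,0,0,0,-0.5],[0,0,0.001,0,0,0,-0.5],[0,0,0,0,0,0,-0.5]]}}

```text
time_s: 24.65
ee_pos: [0.4946, -0.3696, 0.12]
eef_rot: [3.141, 0.0, 1.459]
force: [-0.2, -0.0, -4.6]
grip_width: 0.0558
grip_force: 39.9
```

Call:
{"name": "jog_arm", "arguments": {"motion": [[0,0,0.001,0,0,0,-0.5],[0,0,0.001,0,0,0,-0.5],[0,0,0,0,0,0,-0.5]]}}

```text
time_s: 24.95
ee_pos: [0.4946, -0.3697, 0.1181]
eef_rot: [3.141, 0.0, 1.459]
force: [-0.5, -0.4, -0.5]
grip_width: 0.0557
grip_force: 39.9
```

Call:
{"name": "jog_arm", "arguments": {"motion": [[0,0,0.001,0,0,0,-0.5],[0,0,0,0,0,0,-0.5],[0,0,0,0,0,0,-0.5]]}}

```text
time_s: 25.25
ee_pos: [0.4946, -0.3696, 0.118]
eef_rot: [3.141, 0.001, 1.459]
force: [-4.9, 3.1, 8.3]
grip_width: 0.056
grip_force: 39.9
```

Call:
{"name": "jog_arm", "arguments": {"motion": [[0,0,-0.001,0,0,0,0.25],[0,0,0,0,0,0,0.4],[0,0,0,0,0,0,0.6],[0,0,0,0,0,0,0.6],[0,0,0,0,0,0,0.6]]}}

```text
time_s: 25.75
ee_pos: [0.4945, -0.3695, 0.1177]
eef_rot: [-3.142, -0.0, 1.459]
force: [0.4, -0.4, 0.2]
grip_width: 0.0749
grip_force: 0.0
```

Call:
{"name": "jog_arm", "arguments": {"motion": [[0,0,-0.02,0,0,0,0.6],[0,0,-0.03,0,0,0,0.6],[0,0,-0.04,0,0,0,0.6],[0.04,0,0,0,0,0,0.6],[0.05,0,0,0,0,0,0.6]]}}

```text
time_s: 26.25
ee_pos: [0.5044, -0.2803, 0.2085]
eef_rot: [3.14, 0.001, 1.456]
force: [-0.3, 0.1, -0.1]
grip_width: 0.0754
grip_force: 0.0
```

Call:
{"name": "jog_arm", "arguments": {"motion": [[0.05,0,0,0,0,0,0.6],[0.05,0,0,0,0,0,0.6],[0.05,0,0,0,0,0,0.6],[0.05,0,0,0,0,0,0.6],[0.05,0,0,0,0,0,0.6]]}}

```text
time_s: 26.75
ee_pos: [0.5323, -0.0297, 0.208]
eef_rot: [3.141, 0.0, 1.459]
force: [0.7, 0.2, 0.8]
grip_width: 0.0751
grip_force: 0.0
```

```bash
python3 - <<'E'
from h import *
for q in saddles("t11"): print(q)
t=cv2.imread("pics/t11.png"); hsv=cv2.cvtColor(t,cv2.COLOR_BGR2HSV)
m=cv2.inRange(hsv[235:300,420:590],(22,120,90),(36,255,255)); n,l,s,c=cv2.connectedComponentsWithStats(m)
for i in range(1,n):
    if 30<s[i,4]<200: u,v=c[i]+[420,235]; print("guard px",u,v,s[i],ray("top",u,v,.134))
go(.4372,.2788,.0155,np.radians(124.3))
E
```

```text
((252.5, 343.0), array([0.3242, 0.2653]), array([nan, nan]), np.float64(0.1189), np.float64(0.0497), -91.0)
((247.55401611328125, 294.0780029296875), array([0.4374, 0.2784]), array([0.4364, 0.2794]), np.float64(0.0611), np.float64(0.0572), -55.7)
guard px 441.8992805755396 242.3453237410072 [ 18   0  10  18 139] [ 0.53433097 -0.16534325  0.134     ]
guard px 541.6666666666666 242.42424242424244 [115   5  15   5  33] [ 0.52995477 -0.38526703  0.134     ]
guard px 537.0939597315436 257.5234899328859 [109  16  16  15 149] [ 0.49650727 -0.37145387  0.134     ]
pos [ 0.5327 -0.0236  0.208 ] rot [ 3.141e+00 -2.000e-03  1.463e+00] F [ 0.9  5.3 -0. ]
tx,ty,tz after turn 0.3037 0.0915 0.1925 rz -0.7066h.py:23: RuntimeWarning: Mean of empty slice.
  ys,xs=np.nonzero(hm&mm); g=ray("top",xs.mean(),ys.mean(),.032)
  ret = ret.dtype.type(ret / rcount)
```

Call:
{"name": "jog_arm", "arguments": {"motion": [[0,0,0,0,0,-0.1413,0.6],[0,0,0,0,0,-0.1413,0.6],[0,0,0,0,0,-0.1413,0.6],[0,0,0,0,0,-0.1413,0.6],[0,0,0,0,0,-0.1413,0.6]]}}

```text
time_s: 27.3
ee_pos: [0.5324, -0.0317, 0.2077]
eef_rot: [3.142, 0.0, 2.171]
force: [0.2, -0.2, 0.4]
grip_width: 0.075
grip_force: 0.0
```

Call:
{"name": "jog_arm", "arguments": {"motion": [[0.0434,0.0131,0,0,0,0,0.6],[0.0434,0.0131,0,0,0,0,0.6],[0.0434,0.0131,0,0,0,0,0.6],[0.0434,0.0131,0,0,0,0,0.6],[0.0434,0.0131,0,0,0,0,0.6]]}}

```text
time_s: 27.8
ee_pos: [0.4643, 0.1863, 0.2079]
eef_rot: [3.141, 0.0, 2.165]
force: [-0.4, 0.4, -0.3]
grip_width: 0.0753
grip_force: 0.0
```

Call:
{"name": "jog_arm", "arguments": {"motion": [[0.0434,0.0131,0,0,0,0,0.6],[0.0434,0.0131,0,0,0,0,0.6],[0,0,0.04,0,0,0,0.6],[0,0,0.04,0,0,0,0.6],[0,0,0,0,0,0,0.6]]}}

```text
time_s: 28.3
ee_pos: [0.436, 0.2705, 0.1236]
eef_rot: [-3.134, -0.001, 2.166]
force: [0.1, -0.2, 1.0]
grip_width: 0.075
grip_force: 0.0
```

Call:
{"name": "jog_arm", "arguments": {"motion": [[0,0,0,0,0,0,0.6],[0,0,0,0,0,0,0.6]]}}

```text
time_s: 28.5
ee_pos: [0.4392, 0.2716, 0.13]
eef_rot: [3.139, 0.0, 2.165]
force: [-0.2, -0.2, 0.7]
grip_width: 0.0746
grip_force: 0.0
```

```bash
python3 - <<'E'
from h import *
s=shot("side","s12"); hsv=cv2.cvtColor(s,cv2.COLOR_BGR2HSV); u,v=proj("side",[.438,.2788,.032]); print(u,v)
x0,y0=int(u)-14,int(v)-12; m=cv2.inRange(hsv[y0:y0+24,x0:x0+28],(15,120,70),(36,255,255)); m=cv2.morphologyEx(m,2,np.ones((3,3),np.uint8)); ys,xs=np.nonzero(m); print(len(xs),xs.mean()+x0,ys.mean()+y0, xs.min()+x0,xs.max()+x0)
print(ray("side",xs.mean()+x0,ys.mean()+y0,.032))
go(.438,.2788,.0155,np.radians(124.1))
E
```

```text
342.09408697006904 317.32620351532995
198 341.5353535353535 312.51010101010104 328 355
[0.44480787 0.26430764 0.032     ]
pos [0.4392 0.2716 0.1299] rot [3.138 0.    2.165] F [ 1.  -0.4  0.5]
tx,ty,tz after turn 0.0067 0.0031 0.1144 rz -0.001
```

Call:
{"name": "jog_arm", "arguments": {"motion": [[0.0067,0.0031,0.03,0,0,0,0.6],[0,0,0.03,0,0,0,0.6],[0,0,0.025,0,0,0,0.6],[0,0,0.018,0,0,0,0.6],[0,0,0.01,0,0,0,0.6]]}}

```text
time_s: 29.05
ee_pos: [0.4374, 0.2786, 0.0147]
eef_rot: [3.141, 0.0, 2.165]
force: [0.8, 0.2, 0.8]
grip_width: 0.0754
grip_force: 0.0
```

Call:
{"name": "jog_arm", "arguments": {"motion": [[0,0,0,0,0,0,0.4],[0,0,0,0,0,0,0.3],[0,0,0,0,0,0,0],[0,0,0,0,0,0,0],[0,0,0,0,0,0,0]], "squeeze": 15}}

```text
time_s: 29.55
ee_pos: [0.4376, 0.279, 0.016]
eef_rot: [3.14, 0.0, 2.166]
force: [-0.5, -0.1, 8.1]
grip_width: 0.056
grip_force: 15.0
```

Call:
{"name": "jog_arm", "arguments": {"motion": [[0,0,0,0,0,0,-0.5],[0,0,0,0,0,0,-0.5],[0,0,0,0,0,0,-0.5]], "squeeze": 40}}

```text
time_s: 29.85
ee_pos: [0.4376, 0.279, 0.016]
eef_rot: [3.14, 0.0, 2.166]
force: [-0.6, -0.6, 7.3]
grip_width: 0.0554
grip_force: 40.0
```

```bash
python3 - <<'E'
from h import *
go(.438,.2788,.0155,np.radians(124.1))
E
```

```text
pos [0.4376 0.279  0.016 ] rot [3.14  0.    2.166] F [-0.6 -0.6  7.3]
tx,ty,tz after turn -0.0004 0.0002 0.0005 rz -0.0004
```

Call:
{"name": "jog_arm", "arguments": {"motion": [[0,0,-0.02,0,0,0,-0.5],[0,0,-0.03,0,0,0,-0.5],[0,0,-0.04,0,0,0,-0.5],[0,0,-0.04,0,0,0,-0.5],[0,0,-0.03,0,0,0,-0.5]]}}

```text
time_s: 30.35
ee_pos: [0.437, 0.2787, 0.1774]
eef_rot: [3.14, 0.0, 2.166]
force: [-0.3, 0.6, -5.1]
grip_width: 0.0555
grip_force: 40.0
```

Call:
{"name": "jog_arm", "arguments": {"motion": [[0,0,0,0,0,0.1413,-0.5],[0,0,0,0,0,0.1413,-0.5],[0,0,0,0,0,0.1413,-0.5],[0,0,0,0,0,0.1413,-0.5],[0,0,0,0,0,0.1413,-0.5]]}}

```text
time_s: 30.85
ee_pos: [0.4367, 0.2785, 0.1748]
eef_rot: [-3.141, 0.0, 1.453]
force: [1.0, 0.1, -3.0]
grip_width: 0.0563
grip_force: 40.0
```

Call:
{"name": "jog_arm", "arguments": {"motion": [[-0.042,0.0108,0,0,0,0,-0.5],[-0.042,0.0108,0,0,0,0,-0.5],[-0.042,0.0108,0,0,0,0,-0.5],[-0.042,0.0108,0,0,0,0,-0.5],[-0.042,0.0108,0,0,0,0,-0.5]]}}

```text
time_s: 31.35
ee_pos: [0.4669, 0.0623, 0.175]
eef_rot: [3.141, -0.0, 1.459]
force: [0.9, 0.0, -3.9]
grip_width: 0.056
grip_force: 40.0
```

Call:
{"name": "jog_arm", "arguments": {"motion": [[-0.042,0.0108,0,0,0,0,-0.5],[-0.042,0.0108,0,0,0,0,-0.5],[-0.042,0.0108,0,0,0,0,-0.5],[-0.042,0.0108,0,0,0,0,-0.5],[-0.042,0.0108,0,0,0,0,-0.5]]}}

```text
time_s: 31.85
ee_pos: [0.4972, -0.1525, 0.1749]
eef_rot: [-3.142, -0.0, 1.459]
force: [0.6, 0.3, -2.9]
grip_width: 0.0553
grip_force: 40.0
```

Call:
{"name": "jog_arm", "arguments": {"motion": [[-0.042,0.0108,0,0,0,0,-0.5],[-0.02,0.006,0,0,0,0,-0.5],[0,0,0,0,0,0,-0.5],[0,0,0,0,0,0,-0.5]]}}

```text
time_s: 32.25
ee_pos: [0.5069, -0.2141, 0.1745]
eef_rot: [-3.141, -0.0, 1.458]
force: [0.2, 1.3, -3.9]
grip_width: 0.0556
grip_force: 40.0
```

```bash
python3 - <<'E'
from h import *
go(.5086,-.2402,.118,1.459)
E
```

```text
pos [ 0.5069 -0.2141  0.1745] rot [-3.141 -0.     1.458] F [ 0.2  1.3 -3.9]
tx,ty,tz after turn -0.0257 0.0046 0.0565 rz -0.0007
```

Call:
{"name": "jog_arm", "arguments": {"motion": [[-0.0257,0.0046,0,0,0,0,-0.5],[0,0,0,0,0,0,-0.5],[0,0,0.015,0,0,0,-0.5],[0,0,0.015,0,0,0,-0.5],[0,0,0.01,0,0,0,-0.5]]}}

```text
time_s: 32.75
ee_pos: [0.5087, -0.2389, 0.1339]
eef_rot: [-3.141, -0.001, 1.46]
force: [-0.4, -1.0, -3.7]
grip_width: 0.0556
grip_force: 40.0
```

Call:
{"name": "jog_arm", "arguments": {"motion": [[0,0,0.008,0,0,0,-0.5],[0,0,0.005,0,0,0,-0.5],[0,0,0.002,0,0,0,-0.5],[0,0,0,0,0,0,-0.5]]}}

```text
time_s: 33.15
ee_pos: [0.509, -0.2403, 0.1199]
eef_rot: [3.141, 0.0, 1.459]
force: [0.1, -0.6, -4.1]
grip_width: 0.0553
grip_force: 40.0
```

Call:
{"name": "jog_arm", "arguments": {"motion": [[0,0,0.001,0,0,0,-0.5],[0,0,0.0005,0,0,0,-0.5],[0,0,0,0,0,0,-0.5]]}}

```text
time_s: 33.45
ee_pos: [0.509, -0.2403, 0.1184]
eef_rot: [3.141, 0.0, 1.459]
force: [0.7, -0.7, -4.2]
grip_width: 0.0558
grip_force: 40.0
```

Call:
{"name": "jog_arm", "arguments": {"motion": [[0,0,0.001,0,0,0,-0.5],[0,0,0.0005,0,0,0,-0.5],[0,0,0,0,0,0,-0.5]]}}

```text
time_s: 33.75
ee_pos: [0.509, -0.2404, 0.118]
eef_rot: [3.141, 0.0, 1.459]
force: [-5.7, 3.0, 8.6]
grip_width: 0.0557
grip_force: 40.0
```

Call:
{"name": "jog_arm", "arguments": {"motion": [[0,0,0,0,0,0,0.25],[0,0,0,0,0,0,0.4],[0,0,0,0,0,0,0.6],[0,0,0,0,0,0,0.6],[0,0,0,0,0,0,0.6]]}}

```text
time_s: 34.25
ee_pos: [0.509, -0.2404, 0.1167]
eef_rot: [3.142, 0.0, 1.459]
force: [0.5, -0.5, 0.3]
grip_width: 0.0752
grip_force: 0.0
```

Call:
{"name": "jog_arm", "arguments": {"motion": [[0,0,-0.02,0,0,0,0.6],[0,0,-0.03,0,0,0,0.6],[0,0,-0.04,0,0,0,0.6],[0.05,0,0,0,0,0,0.6],[0.05,0,0,0,0,0,0.6]]}}

```text
time_s: 34.75
ee_pos: [0.5202, -0.1405, 0.2077]
eef_rot: [3.14, 0.0, 1.456]
force: [0.4, -0.2, 0.3]
grip_width: 0.0753
grip_force: 0.0
```

Call:
{"name": "jog_arm", "arguments": {"motion": [[0.05,0,0,0,0,0,0.6],[0.05,0,0,0,0,0,0.6],[0.05,0,0,0,0,0,0.6],[0.05,0,0,0,0,0,0.6],[0,0,0,0,0,0,0.6]]}}

```text
time_s: 35.25
ee_pos: [0.5424, 0.0627, 0.2067]
eef_rot: [-3.142, -0.001, 1.464]
force: [0.6, -1.3, 0.5]
grip_width: 0.0747
grip_force: 0.0
```

Call:
{"name": "jog_arm", "arguments": {"motion": [[0,0,0,0,0,0,0.6],[0,0,0,0,0,0,0.6],[0,0,0,0,0,0,0.6]]}}

```text
time_s: 35.55
ee_pos: [0.5424, 0.0565, 0.2068]
eef_rot: [3.142, 0.0, 1.457]
force: [0.5, -0.1, 0.9]
grip_width: 0.0753
grip_force: 0.0
```

```bash
python3 - <<'E'
from h import *
t=shot("top","t13"); hsv=cv2.cvtColor(t,cv2.COLOR_BGR2HSV)
m=cv2.inRange(hsv[235:300,420:590],(22,120,90),(36,255,255)); n,l,s,c=cv2.connectedComponentsWithStats(m)
for i in range(1,n):
    if 80<s[i,4]<200:
        u,v=c[i]+[420,235]; P=ray("top",u,v,.134)[:2]; d=P-[.5024,-.3048]; print("guard px",u,v,s[i],P,"along",d@[.1115,.9938],"across",d@[.9938,-.1115])
# web outline of each saddle on the bar
mw=cv2.inRange(hsv,(0,0,130),(180,60,255)); k=[c for c in cv2.findContours(mw[220:300,425:590],0,2)[0] if cv2.contourArea(c)>300]
for c in k: print(cv2.boundingRect(c),cv2.minAreaRect(c))
# deburrer cap
a=cv2.inRange(hsv,(0,0,0),(180,255,90))[160:200,355:395]; ys,xs=np.nonzero(a); print("handle px",xs.mean()+355,ys.mean()+160,len(xs))
a=cv2.inRange(cv2.cvtColor(cv2.imread("pics/t8.png"),cv2.COLOR_BGR2HSV),(0,0,0),(180,255,90))[160:200,355:395]; ys,xs=np.nonzero(a); print("before",xs.mean()+355,ys.mean()+160,len(xs))
o=ctrl.get_obs();print(o["ee_pos"],o["force"],o["time_s"])
E
```

```text
guard px 476.09774436090225 253.73684210526315 [ 50  11  15  15 133] [ 0.50743933 -0.23863022] along 0.06632141246309102 across -0.002369841397087939
guard px 537.0666666666666 257.48 [109  16  16  15 150] [ 0.49660465 -0.37140486] along -0.06683809564577464 across 0.001667022199694859
(11, 20, 141, 32) ((81.22950744628906, 35.47541046142578), (141.2357635498047, 25.168933868408203), 5.194429397583008)
handle px 372.28834355828224 180.659509202454 326
before 368.34285714285716 186.2952380952381 210
[0.54243467 0.05660105 0.20679693] [ 0.77310519 -0.18735859 -0.59264328] 35.6
```

```bash
python3 - <<'E'
from h import *
s=shot("side","s14"); a=cv2.imread("pics/s8.png")
print("tool diff px", np.abs(s[185:222,290:306].astype(int)-a[185:222,290:306]).max(2).mean())
print(ctrl.hand_in())
E
```

```text
tool diff px 3.0050675675675675
the job is handed in; nothing more can be done
None
```

The job is handed in, at about 36 s of the 210 s allowed. Both steel saddles were deburred once right round, each guard carried about 7 rad by the blade's path; they hang level on the bar and the tool is back upright in its stand. I touched nothing else on the bench. The hand-in gave no verdict.

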